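# Put the carving gouges away and lock the rack

## Task

Put every gouge lying on the bench away on the rack, each laid level across both rails with its handle on them, side by side, either way round, and move the steel depth gauge from the groove of the carving to its slot beside the key, upright and pushed down to the bottom. Then push the key fully home in the lock, turn it clockwise until the red bar is closed over the gouges, and put the key back upright and fully home in its stand. Leave the carved rosette where it is.

Things in the scene. Friction and masses are not known exactly. Their poses are not given: they have to be found in the camera images.
- rack: gouge rack, fixed. Origin on the bench, midway between its two rails and along them; x across the rails, y along them towards the lock post, z up. Two pale rails 12 mm wide, 260 mm long, at x = +-43 mm (74 mm clear between), tops 42 mm above the bench and 14 mm above the dark plank between them. Lock post (60 x 56 mm, 62 mm high) at y = 180 mm. Gouges lie across both rails, parallel to x.
- lock (a joint): turn of the brass lock cylinder and its red bar, rad: 0 open, 1.3 locked (end stop), clockwise from above. The bar (to 266 mm from the axis, 14 mm wide, 71 to 78 mm above the bench) turns with it: open it points roughly along the rack's +x, locked along -y, over the middle of the lying gouge handles (tops at 64 mm). Stiff (0.08 N m), stays where left. To be turned only by the key.
- lock_mouth (a point): centre of the key slot at the top face of the lock cylinder (about 38 mm wide) on the lock post, 94 mm above the bench; turns with the cylinder. Its x axis lies along the slot's long side and along the red bar, outwards; z up. The slot is 16 x 8 mm and 28 mm deep, straight down.
- key: key, 90 g, upright in its stand. Origin: centre of the collar's underside; z up, x along the long side of bit and bow. Steel bit 14 x 6 mm, 24 mm down (last 5 mm only 10 x 3.5); brass collar 24 x 14 x 5 mm; brass bow 30 (x) by 10 mm (y), z 5 to 45 mm: grip across the 10 mm, about z = 30. Fits either way round; fully home, the collar rests on the face around the slot of lock or stand.
- stand_mouth (a point): centre of the key slot in the top face of the stand, a dark wooden block 100 x 50 x 34 mm high, fixed to the bench; x along the block and the slot's long side, z up. The slot is 18 x 9 mm and 29 mm deep.
- gauge_mouth (a point): centre of the gauge slot in the top face of the same block, 54 mm from the key slot along +x, 34 mm above the bench; same axes. The slot is 30.5 mm (x) by 7.5 mm (y), 29 mm deep with a closed bottom: the gauge belongs down on that bottom.
- gauge: steel depth gauge: an upright flat blade 28 mm (x) by 5 mm (y) by 75 mm long (z up), blue band at the top, 80 g. Origin: centre of its lower end (its last 3 mm are 24 x 3.5 mm). It starts standing 20 mm deep in the groove (31 x 7 mm) of a pale carved block 70 x 80 x 40 mm high, fixed; pull it straight up. Grip it across its 5 mm (or 28 mm), about z = 57 mm. Fits either way round.
- rosette: finished carved wooden rosette, disc 76 mm across and 20 mm thick, lying towards the bench's far side; leave it alone. Origin at the centre of its underside.
- bay0 (a point): middle of bay 0 of the rack, between the rails at the height of their tops (42 mm), at y = -90 mm of the rack; same axes. Bays are 60 mm wide along y, parted by thin black lines on the rails; dark end stops (8 mm, 20 mm above the rail tops) close the rails at both ends, from y = 122 mm outwards.
- bay1 (a point): middle of bay 1 of the rack, between the rails at the height of their tops (42 mm), at y = -30 mm of the rack; same axes. Bays are 60 mm wide along y, parted by thin black lines on the rails; dark end stops (8 mm, 20 mm above the rail tops) close the rails at both ends, from y = 122 mm outwards.
- bay2 (a point): middle of bay 2 of the rack, between the rails at the height of their tops (42 mm), at y = 30 mm of the rack; same axes. Bays are 60 mm wide along y, parted by thin black lines on the rails; dark end stops (8 mm, 20 mm above the rail tops) close the rails at both ends, from y = 122 mm outwards.
- bay3 (a point): middle of bay 3 of the rack, between the rails at the height of their tops (42 mm), at y = 90 mm of the rack; same axes. Bays are 60 mm wide along y, parted by thin black lines on the rails; dark end stops (8 mm, 20 mm above the rail tops) close the rails at both ends, from y = 122 mm outwards.
- gouge1: carving gouge 1 (pale wood handle); may be absent. x points from handle to blade; origin half-way along the handle on its face that was underneath at the start. Handle 160 mm long (x -80 to +80), 22 x 22 mm with rounded edges; steel blade 12 x 4 mm on the handle's axis to x = +140 mm. About 120 g, balance 4 mm from the origin towards the blade.
- gouge1_mid (a point): middle of the handle of gouge 1, on its axis (11 mm above what the handle lies on); same axes as the gouge.
- gouge2: carving gouge 2 (dark brown wood handle); may be absent. x points from handle to blade; origin half-way along the handle on its face that was underneath at the start. Handle 160 mm long (x -80 to +80), 22 x 22 mm with rounded edges; steel blade 12 x 4 mm on the handle's axis to x = +140 mm. About 120 g, balance 4 mm from the origin towards the blade.
- gouge2_mid (a point): middle of the handle of gouge 2, on its axis (11 mm above what the handle lies on); same axes as the gouge.
- gouge3: carving gouge 3 (reddish-brown handle); may be absent. x points from handle to blade; origin half-way along the handle on its face that was underneath at the start. Handle 160 mm long (x -80 to +80), 22 x 22 mm with rounded edges; steel blade 12 x 4 mm on the handle's axis to x = +140 mm. About 120 g, balance 4 mm from the origin towards the blade.
- gouge3_mid (a point): middle of the handle of gouge 3, on its axis (11 mm above what the handle lies on); same axes as the gouge.
- gouge4: carving gouge 4 (mid-brown wood handle, darker blade); may be absent. x points from handle to blade; origin half-way along the handle on its face that was underneath at the start. Handle 160 mm long (x -80 to +80), 22 x 22 mm with rounded edges; steel blade 12 x 4 mm on the handle's axis to x = +140 mm. About 120 g, balance 4 mm from the origin towards the blade.
- gouge4_mid (a point): middle of the handle of gouge 4, on its axis (11 mm above what the handle lies on); same axes as the gouge.
Not all that is in view belongs to the job. What is shaped like the gouge4 but blue is not meant.

How it is judged:
By the outcome, as a careful person would: the job done as asked, in the order asked, and still so for the second after the job is handed in, with the robot touching nothing.
Of gouge1, gouge2, gouge3, gouge4 only 2 to 4 are there at a start; the rules pass over those that are not, and their reading is None.
At some moment in a run one of gouge1, gouge2, gouge3, gouge4 may be knocked a few centimetres aside while the robot is not near it.
It also fails if it takes over 210 s, if anything falls off the work surface, if the arm or the gripper's body presses on something with over 40 N, if the wrist force passes 120 N, or if a joint passes its speed limit or range.

## Robot

A 7-joint arm with a two-finger parallel gripper is mounted at the origin on the work surface. World frame = base frame: x ahead of the robot, y to its left, z up, the work surface at z = 0. Lengths are in mm, angles in rad, forces in N, time in s.
With the tool pointing down it reaches from about 425 to 825 mm from the base axis. Payload 3.6 kg.
Tool frame: the origin (TCP) lies at the centre of the arm's flange, where the gripper is bolted on; the fingertips stand 173 mm ahead of it and the grasp point (between the pads) lies 155 mm ahead of it; z points along the fingers, y is the line along which they close (so a half turn about z gives the same grasp; the last joint's range is limited). The gripper opens to 85 mm and grips with 20 to 120 N. Pads are 22 mm wide; open, the fingers measure 114 mm over their backs; the gripper's body (76 mm by 85 mm) begins 54 mm behind the grasp point. The pads swing forward as they close: fully open they stand 13 mm farther back than shut.
Start: joints at [1.143, 0.615, -0.013, 1.423, 0.008, 1.103, -0.04], TCP at [253.607, -598.464, 404.697] pointing down, gripper open.
Joint ranges: [-3.12, 3.12], [-0.3, 2.06], [-1.34, 1.32], [0.26, 2.42], [-1.36, 4.5], [0.01, 1.98], [-2.84, 2.84]. Speed limits (rad/s): [2.79, 2.79, 3.14, 3.14, 3.14, 3.14, 3.14].

## Interface

Orientations are given as a unit quaternion [x, y, z, w].
In Python, from station import bot, optics gives the robot as it stands.
- The arm moves only by the tool move_arm, never from a script. Its argument "motion" is a list of rows, each a list of 7 numbers: the turn, a rotation vector about the tool's x, y, z each as a share of 5 degrees, from -1 to 1, then the shift along the tool's x, y, z each as a share of 3 cm, from -1 to 1, then the closure, from -1 (fully open) to 1 (shut). In form: [[wx, wy, wz, x, y, z, fingers], ...]. A call has 1 to 20 rows; each row shifts and turns the commanded pose from where the row before left it, along the tool's axes as they then stand; what a row does not reach is not made up. A row lasts 1/8 s, in which the tool goes at most 62.5 mm and 10.7 degrees, less where a joint would pass 70% of its speed; a pose out of reach is approached as far as the arm can. A call with a number of a shift or a turn outside -1 to 1 is refused whole. A call with a gripper value outside its range is refused whole. The fingers move at their own pace and stop on an object; "grip_force" is the grip in N (left out, the last holds). Time passes only in rows, so rows that do not move let the fingers close. It gives the time, the measured TCP pose, the force, the opening and the grip force at its end, in the units of the state.
- bot.get_obs(): the state, without advancing time (a new reading comes with each control period).
- optics.snapshot(name): name is "side" or "top" or "wrist"; returns (picture, depth): 480x640x3 uint8, red, green, blue; 480x640 float32, mm along the optical axis (not along the pixel's ray), 0 where there is no reading.
- optics.camera_info(name): a dict with "mtx" (3x3 intrinsics, pixels), "rvec" (rotation vector, rad) and "tvec" (3), from world to camera coordinates, as OpenCV has them. Camera axes: x right, y down, z forward; pixel columns grow to the right and rows downward; lengths in mm; the calibration is good to about 2 mm. A picture is of the moment at which its call begins: read the wrist's pose just before it. camera_info takes no time and is no camera call; for the wrist camera it gives the pose at the moment of the call.
- bot.hand_in(): hands the job in; it is judged then, once.
The state is a dict: "clock": time; "qpos": joint angles; "qvel": joint speeds; "joint_torque": joint torques, N m; "eef_pos": TCP position; "tool_rot": TCP orientation; "ft_force": force on the tool from outside, world axes, zero at the start; "moment": the same for the moment, N m; "gripper_width": opening from 0.0 (shut) to 1.0 (fully open); "grip_force": force on a finger pad.
Only numpy, scipy, OpenCV 4.12 (cv2) and the standard library are available. Lean on these libraries where they do the work, as an engineer would, in place of code of your own. Each camera call takes 0.05 s, during which the arm holds its last target. There are 200 camera calls.

## Working session

There is one attempt and no reset: what is moved stays moved. The work goes in short steps, Python scripts to look and compute and a tool call to move; the robot and the scene stay as the last step left them, time stands still between calls to the robot, and variables do not carry over. Pictures are saved under pics/ and viewed, at most 14 in all, crops included, and the job is handed in when it is done.

Besides the shell and the picture viewer there is one more tool, called by a JSON object that holds its "op" and its "data". move_arm: Moves the arm, as the interface text tells. Its arguments: {"type":"object","properties":{"motion":{"type":"array","items":{"type":"array","items":{"type":"number","minimum":-1,"maximum":1}}},"grip_force":{"type":"number"}},"required":["motion"]}

```bash
ls; mkdir -p pics; cat > h.py <<'E'
import numpy as np, cv2
from scipy.spatial.transform import Rotation as R
from station import bot, optics
def snap(n,save=None):
    ci=optics.camera_info(n); p,d=optics.snapshot(n)
    if save: cv2.imwrite('pics/'+save,p[:,:,::-1])
    return p,d,ci
def ext(ci):
    return np.array(ci['mtx'],float).reshape(3,3),R.from_rotvec(np.ravel(ci['rvec'])).as_matrix(),np.ravel(ci['tvec'])
def cloud(d,ci):
    K,Rm,t=ext(ci); v,u=np.mgrid[:480,:640]
    P=np.stack([(u-K[0,2])/K[0,0]*d,(v-K[1,2])/K[1,1]*d,d],-1)
    W=(P-t)@Rm; W[d<=0]=np.nan; return W
def plane(uv,z,ci):
    K,Rm,t=ext(ci); uv=np.atleast_2d(uv).astype(float)
    r=np.c_[(uv-K[[0,1],2])/K[[0,1],[0,1]],np.ones(len(uv))]@Rm; c=-t@Rm
    return c+r*((z-c[2])/r[:,2])[:,None]
E
python3 - <<'E'
from h import *
for n in('top','side'):
    p,d,ci=snap(n,n+'0.png'); K,Rm,t=ext(ci); print(n,K[0,0],-t@Rm,Rm[2]); np.savez(n+'0.npz',p=p,d=d)
print(bot.get_obs())
E
```

```text
pics
top 447.7847319078934 [ 355.61541543  -31.81806462 1063.233682  ] [ 0.13017892  0.02204014 -0.99124552]
side 491.69170847770187 [208.79758573 863.07271223 595.78832198] [ 0.27789872 -0.83777129 -0.4700123 ]
{'clock': 0.1, 'qpos': array([ 1.14351544,  0.6158108 , -0.01260743,  1.42477331,  0.00808057,
        1.10345696, -0.04038517]), 'qvel': array([ 0.00062881, -0.00093389,  0.00282546, -0.00261162, -0.0024607 ,
       -0.00045612, -0.00114861]), 'joint_torque': array([ 1.81012590e-03, -4.70380282e+01,  2.60466216e-01, -1.71570200e+01,
        1.01233239e-02,  5.87415998e-03,  6.89413369e-06]), 'eef_pos': array([ 253.48412285, -598.20657014,  403.64966245]), 'tool_rot': array([ 9.79981823e-01,  1.99083370e-01, -2.48564458e-04, -1.17331650e-03]), 'ft_force': array([ 0.30255299,  0.57307209, -0.20423505]), 'moment': array([ 0.00978902, -0.00797311,  0.00531259]), 'grip_force': 0.0, 'gripper_width': 1.0039084393580875}
```

View pics/top0.png

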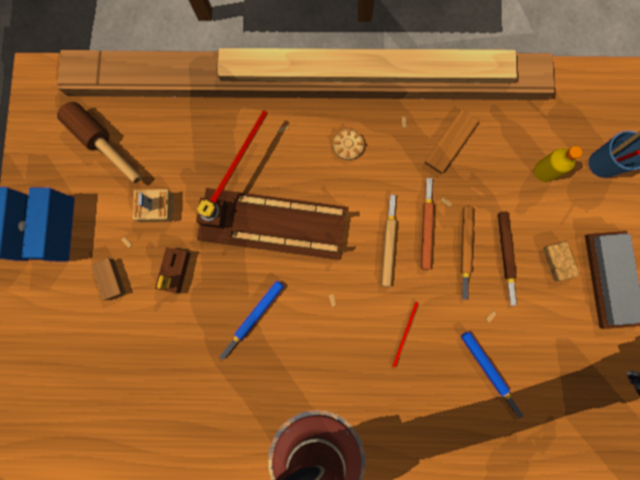

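View pics/side0.png

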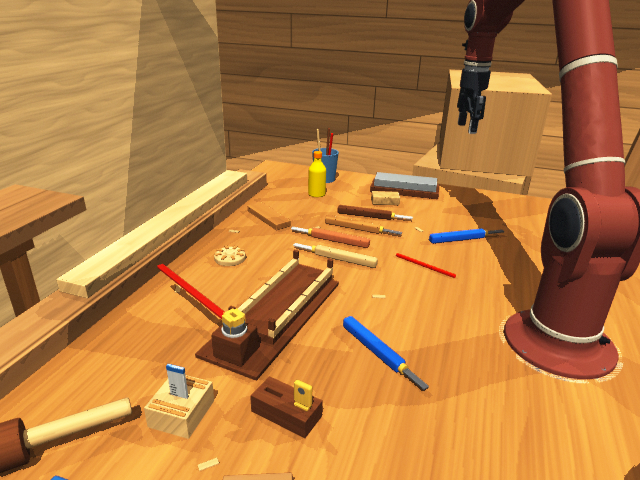

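The top view shows four gouges: pale (390,245), red-brown (428,225), mid-brown (467,250) and dark (507,250). The rack is at (290,225), the lock at (208,210), the stand with the key at (173,270), the carving with the gauge at (150,205) and the rosette at (348,144). The two blue gouges aren't part of the job. The side view shows the same layout, with the key in the near end of the stand.

```bash
python3 - <<'E'
from h import *
for n in('top','side'):
    f=np.load(n+'0.npz'); p,d=f['p'],f['d']; ci=optics.camera_info(n); W=cloud(d,ci); np.save('W'+n,W)
    m=(abs(W[...,2])<6); print(n,'bench z med',np.median(W[...,2][m]),'std',W[...,2][m].std())
    z=W[...,2]; ok=(z>8)&(z<130)&(W[...,0]>280)&(W[...,0]<800)&(abs(W[...,1])<620)
    k,l,s,c=cv2.connectedComponentsWithStats(ok.astype(np.uint8),connectivity=4)
    for i in range(1,k):
        if s[i,4]<40: continue
        P=W[l==i]; r=cv2.minAreaRect(P[:,:2].astype(np.float32)); col=np.median(p[l==i],0)
        print(np.round(c[i]),s[i,4],'ctr',np.round(r[0],1),'size',np.round(r[1]),'ang',round(r[2],1),'zmax',np.round(np.percentile(P[:,2],[50,98])),col)
p=np.load('top0.npz')['p']; cv2.imwrite('pics/topcrop.png',cv2.resize(p[90:310,100:360,::-1],None,fx=3,fy=2.7,interpolation=cv2.INTER_CUBIC))
E
```

```text
top bench z med -0.9527948695667083 std 1.975973868226937
[ 96. 139.] 1753 ctr [719.6 526.8] size [244.  64.] ang 46.9 zmax [47. 65.] [102.  53.  25.]
[270. 216.] 7622 ctr [633.8 105.8] size [344. 314.] ang 82.9 zmax [28. 90.] [96. 48. 23.]
[450. 144.] 1195 ctr [ 747.1 -313.2] size [ 50. 157.] ang 55.6 zmax [17. 22.] [164.  97.  36.]
[348. 143.] 730 ctr [739.4 -64.2] size [74. 74.] ang 86.5 zmax [16. 22.] [190. 137.  74.]
[554. 164.] 859 ctr [ 677.8 -536.3] size [56. 47.] ang 32.0 zmax [ 84. 123.] [127.  96.   0.]
[427. 228.] 791 ctr [ 546.2 -253.8] size [ 23. 218.] ang 87.0 zmax [20. 24.] [178.  87.  40.]
[ 54. 225.] 2176 ctr [521.5 610.1] size [ 21. 160.] ang 89.1 zmax [ 70. 101.] [12. 30. 50.]
[152. 205.] 1199 ctr [577.6 400.5] size [71. 83.] ang 1.6 zmax [39. 94.] [169. 114.  60.]
[389. 245.] 784 ctr [ 505.4 -163.7] size [ 23. 219.] ang 85.8 zmax [20. 24.] [195. 148.  81.]
[466. 247.] 842 ctr [ 478.3 -344. ] size [ 24. 218.] ang 86.8 zmax [20. 24.] [156.  92.  36.]
[507. 252.] 872 ctr [ 467.  -439.5] size [219.  24.] ang 4.7 zmax [20. 24.] [93. 48. 22.]
[561. 260.] 919 ctr [ 461.
[... 1279 characters left out ...]
 size [74. 73.] ang 25.9 zmax [17. 22.] [248. 212. 121.]
[263. 315.] 8352 ctr [635.6 108.5] size [348. 319.] ang 83.1 zmax [29. 93.] [130.  65.  35.]
[372. 341.] 881 ctr [337.5 140.6] size [ 25. 157.] ang 53.2 zmax [21. 24.] [ 26. 109. 238.]
[179. 401.] 3043 ctr [577.9 402.9] size [73. 83.] ang 2.4 zmax [40. 94.] [211. 168.  94.]
[287. 403.] 2611 ctr [424.8 347.6] size [ 54. 103.] ang 78.7 zmax [34. 78.] [134.  69.  35.]
[ 52. 431.] 3281 ctr [703.1 502.3] size [174.  61.] ang 55.0 zmax [43. 64.] [199. 151.  83.]
[260. 476.] 408 ctr [408.3 484.6] size [90. 13.] ang 21.5 zmax [30. 32.] [234. 165.  86.]
[ 58. 478.] 48 ctr [591.9 608.9] size [17.  6.] ang 9.6 zmax [100. 102.] [ 48.  121.5 195.5]
```

View pics/topcrop.png

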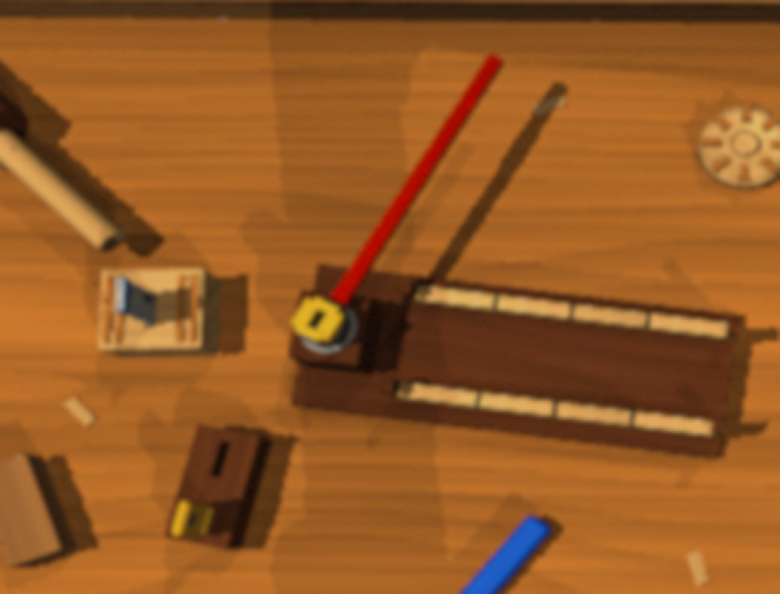

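The crop shows the lock face (brass, slot) at crop (320,320) with the red bar up to (493,62). The key bow is at (192,518) in the stand, whose gauge slot is at (218,460). The gauge stands in the carving at (130,298), and the two rails span crop (425,293)–(730,328) and (405,390)–(715,428).

```bash
cat >> h.py <<'E'
def plan(pos,yaw,rows=None):
    """TCP target pos (mm), tool-x yaw (rad), tool down -> rows for turn then shift"""
    o=bot.get_obs(); Q=R.from_quat(o['tool_rot'])
    x=np.array([np.cos(yaw),np.sin(yaw),0]); T=R.from_matrix(np.c_[x,np.cross([0,0,-1],x),[0,0,-1]])
    rv=(Q.inv()*T).as_rotvec(degrees=True)
    sh=T.inv().apply(np.asarray(pos)-o['eef_pos'])
    print('from',np.round(o['eef_pos'],1),'turn/5deg',np.round(rv/5,2),'shift/30mm',np.round(sh/30,2),'t',round(o['clock'],2))
def toolyaw():
    x=R.from_quat(bot.get_obs()['tool_rot']).as_matrix()[:,0]; return np.arctan2(x[1],x[0])
E
python3 - <<'E'
from h import *
for n in('top','side'):
    f=np.load(n+'0.npz'); p=f['p']; W=np.load('W'+n+'.npy'); z=W[...,2]
    g=p[...,1].astype(int)
    m=(z>34)&(z<52)&(g>85)&(p[...,0]>120)&(W[...,0]>500)&(W[...,0]<700)&(W[...,1]>-80)&(W[...,1]<260)
    m=cv2.morphologyEx(m.astype(np.uint8),cv2.MORPH_CLOSE,np.ones((3,3)))
    k,l,s,c=cv2.connectedComponentsWithStats(m,connectivity=8)
    for i in range(1,k):
        if s[i,4]<60: continue
        v,u=np.nonzero(l==i); P=plane(np.c_[u,v],42,optics.camera_info(n))
        r=cv2.minAreaRect(P[:,:2].astype(np.float32)); print(n,np.round(c[i]),s[i,4],np.round(r[0],1),np.round(r[1],1),round(r[2],2))
    # lock top: z ~94 ; bar red
    m=(z>86)&(z<102)&(W[...,1]>150)&(W[...,1]<320)&(W[...,0]<700)&(W[...,0]>500); P=W[m]; print('lock top',len(P),np.round(np.median(P,0),1),cv2.minAreaRect(P[:,:2].astype(np.float32)))
    m=(p[...,0]>150)&(p[...,1]<30)&(W[...,0]>520)&(W[...,1]>0); v,u=np.nonzero(m); P=plane(np.c_[u,v],78,optics.camera_info(n)); print('bar',len(P),cv2.minAreaRect(P[:,:2].astype(np.float32)))
plan([500,-163,330],np.deg2rad(-4.2))
E
```

```text
top [292. 205.] 566 [578.2  69.3] [243.1  14.2] 82.97
top [251. 235.] 147 [506.  149.3] [102.4  11.8] 88.85
lock top 180 [558.4 253.5  92.3] ((558.4911499023438, 253.34169006347656), (32.74208450317383, 31.68616485595703), 64.57070922851562)
bar 379 ((684.1914672851562, 187.4874267578125), (10.713852882385254, 238.03369140625), 62.263057708740234)
side [267. 285.] 518 [575.4  61.2] [234.9  20.4] 83.0
side [282. 318.] 183 [505.  159.2] [125.   15.3] 85.95
lock top 274 [558.  259.2  93.5] ((559.9555053710938, 256.05694580078125), (32.660247802734375, 35.31903839111328), 60.81792449951172)
bar 246 ((686.9713745117188, 192.501953125), (13.245193481445312, 235.7164306640625), 62.44417190551758)
from [ 253.5 -598.2  403.6] turn/5deg [-0.03  0.01  5.43] shift/30mm [  7.13 -15.07   2.45] t 0.1
```

{"op": "move_arm", "data": {"motion": [[0, 0, 1, 0, 0, 0.3, -1], [0, 0, 1, 0, 0, 0.3, -1], [0, 0, 1, 0, 0, 0.3, -1], [0, 0, 1, 0, 0, 0.3, -1], [0, 0, 1, 0, 0, 0.3, -1], [0, 0, 0.43, 0.475, -1, 0.1, -1], [0, 0, 0, 0.475, -1, 0.1, -1], [0, 0, 0, 0.475, -1, 0.1, -1], [0, 0, 0, 0.475, -1, 0.1, -1], [0, 0, 0, 0.475, -1, 0.1, -1], [0, 0, 0, 0.475, -1, 0.1, -1], [0, 0, 0, 0.475, -1, 0, -1], [0, 0, 0, 0.475, -1, 0, -1], [0, 0, 0, 0.475, -1, 0, -1], [0, 0, 0, 0.475, -1, 0, -1], [0, 0, 0, 0.475, -1, 0, -1], [0, 0, 0, 0.475, -1, 0, -1], [0, 0, 0, 0.475, -1, 0, -1], [0, 0, 0, 0.475, -1, 0, -1], [0, 0, 0, 0.475, -1, 0, -1]]}}

```text
clock: 2.6
eef_pos: [498.8, -163.6, 341.4]
tool_rot: [0.999, -0.036, -0.0, -0.0]
ft_force: [0.7, -0.0, -0.3]
gripper_width: 1.0
grip_force: 0.0
```

```bash
python3 - <<'E'
from h import *
o=bot.get_obs(); p,d,ci=snap('wrist','w0.png'); K,Rm,t=ext(ci); print(o['clock'],o['eef_pos'],toolyaw(),o['qpos'],'cam',-t@Rm,Rm[2])
W=cloud(d,ci); z=W[...,2]; print('z bench',np.nanmedian(z[abs(z)<8]))
plan([495,-163,330],np.deg2rad(-4.2))
E
```

```text
2.6 [ 498.84866713 -163.58335711  341.42220099] -0.06487507658665245 [ 0.1966687   0.50052132  0.11592295  1.86641708 -0.07910159  0.77981791
 -1.28889945] cam [ 580.08863938 -169.63319845  310.00577667] [-0.31465429  0.02420634 -0.94889764]
z bench -0.40757509947258685
from [ 501.4 -158.3  341.3] turn/5deg [-0.06 -0.02  0.1 ] shift/30mm [-0.2   0.17  0.38] t 2.65
```

View pics/w0.png

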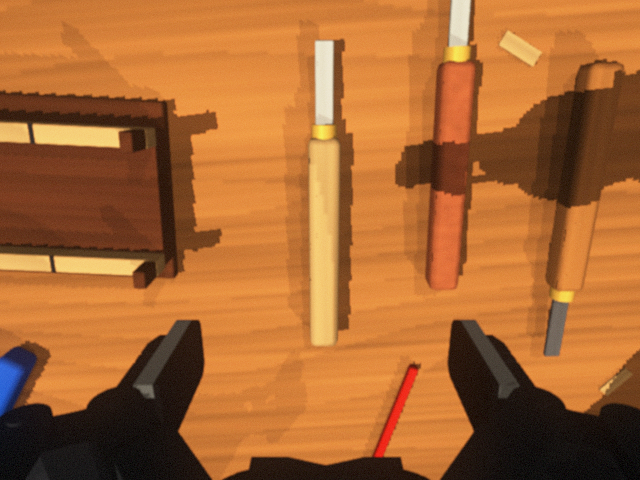

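The wrist view from above shows the pale gouge at columns 310–340, rows 40–345, centred between the open fingers. The red-brown gouge is at (450,170), the mid-brown at (575,200), and the rack end with its end stops is at (140,140) and (145,275).

```bash
cat >> h.py <<'E'
def gouges(n):
    p,d,ci=snap(n); W=cloud(d,ci); z=W[...,2]; out=[]
    m=((z>16)&(z<30)&(W[...,0]<700)).astype(np.uint8); k,l,s,c=cv2.connectedComponentsWithStats(m,connectivity=4)
    for i in range(1,k):
        if s[i,4]<80: continue
        P=W[l==i][:,:2].astype(np.float32); r=cv2.minAreaRect(P); L=max(r[1]); w=min(r[1])
        if not 130<L<175 or w>35: continue
        a=r[2]+(90 if r[1][1]>r[1][0] else 0); a=(a+90)%180-90
        out.append((np.array(r[0]),a)); print(n,'mid',np.round(r[0],1),'L,w',round(L),round(w),'yaw',round(a,1),'col',np.median(p[l==i],0),'zt',round(float(np.median(z[l==i])),1))
    return out
E
python3 - <<'E'
from h import *
for n in('wrist','top','side'): gouges(n)
E
```

```text
wrist mid [ 520.  -250.9] L,w 167 23 yaw -2.9 col [213. 105.  54.] zt 21.0
wrist mid [ 503.  -343.4] L,w 168 23 yaw -3.4 col [111.  65.  32.] zt 20.9
wrist mid [ 478.6 -160.3] L,w 167 22 yaw -4.4 col [238. 190. 107.] zt 21.1
top mid [521.8 604. ] L,w 160 8 yaw -0.6 col [15. 36. 60.] zt 24.0
top mid [ 503.8 -345.3] L,w 166 22 yaw -3.2 col [146.5  86.5  34. ] zt 20.6
top mid [ 493.2 -437.8] L,w 166 23 yaw 5.0 col [60. 31. 16.] zt 20.5
top mid [332.9 141.5] L,w 168 22 yaw -37.2 col [ 37. 102. 208.] zt 20.3
top mid [ 221.6 -381.5] L,w 168 23 yaw 34.1 col [ 21.  57. 118.] zt 20.5
side mid [ 493.  -433.8] L,w 166 30 yaw 2.1 col [60. 32. 19.] zt 20.5
side mid [ 505.8 -341.6] L,w 168 26 yaw -2.5 col [181. 109.  45.] zt 20.8
side mid [ 521.8 -247.9] L,w 169 27 yaw -1.1 col [242. 135.  67.] zt 20.7
side mid [ 222.6 -379.3] L,w 167 26 yaw 34.1 col [ 25.5  64.  142. ] zt 20.6
side mid [ 480.1 -158.3] L,w 167 27 yaw -5.1 col [252.  228.5 135. ] zt 20.8
side mid [333.5 145. ] L,w 167 24 yaw -36.9 col [ 29. 114. 241.] zt 21.3
```

```bash
python3 - <<'E'
from h import *
plan([478,-160,176],np.deg2rad(-4.4))
E
```

```text
from [ 498.5 -164.3  341.4] turn/5deg [0.   0.01 0.06] shift/30mm [-0.69 -0.09  5.51] t 2.8
```

{"op": "move_arm", "data": {"motion": [[0, 0, 0.06, -0.35, -0.05, 0.5, -1], [0, 0, 0, -0.34, -0.04, 0.5, -1], [0, 0, 0, 0, 0, 0.9, -1], [0, 0, 0, 0, 0, 0.9, -1], [0, 0, 0, 0, 0, 0.9, -1], [0, 0, 0, 0, 0, 0.9, -1], [0, 0, 0, 0, 0, 0.5, -1], [0, 0, 0, 0, 0, 0.41, -1], [0, 0, 0, 0, 0, 0, -1], [0, 0, 0, 0, 0, 0, 1], [0, 0, 0, 0, 0, 0, 1], [0, 0, 0, 0, 0, 0, 1], [0, 0, 0, 0, 0, 0, 1], [0, 0, 0, 0, 0, 0, 1], [0, 0, 0, 0, 0, 0, 1], [0, 0, 0, 0, 0, 0, 1]], "grip_force": 40}}

```text
clock: 4.8
eef_pos: [478.3, -160.4, 176.9]
tool_rot: [0.999, -0.039, 0.001, 0.0]
ft_force: [0.5, 0.9, 6.7]
gripper_width: 0.24
grip_force: 40.5
```

```bash
python3 - <<'E'
from h import *
o=bot.get_obs(); print(o['gripper_width'],o['grip_force'],o['ft_force'],np.rad2deg(toolyaw()))
d=np.array([0.122,0.9925,0]); c=np.array([535.5,74.5,330])
plan(c,np.deg2rad(-7))
E
```

```text
0.23990001600130723 40.533050894737244 [0.52812522 0.89088021 6.69372543] -4.480869629662454
from [ 478.3 -160.4  176.9] turn/5deg [ 0.   -0.01  0.5 ] shift/30mm [ 0.94 -8.01 -5.1 ] t 4.8
```

{"op": "move_arm", "data": {"motion": [[0, 0, 0, 0, 0, -0.7, 1], [0, 0, 0, 0, 0, -1, 1], [0, 0, 0.25, 0, 0, -1, 1], [0, 0, 0.25, 0, -0.5, -1, 1], [0, 0, 0, 0.13, -1, -0.7, 1], [0, 0, 0, 0.13, -1, -0.7, 1], [0, 0, 0, 0.13, -1, 0, 1], [0, 0, 0, 0.13, -1, 0, 1], [0, 0, 0, 0.13, -1, 0, 1], [0, 0, 0, 0.13, -1, 0, 1], [0, 0, 0, 0.13, -1, 0, 1], [0, 0, 0, 0.03, -0.5, 0, 1], [0, 0, 0, 0, 0, 0, 1], [0, 0, 0, 0, 0, 0, 1]]}}

```text
clock: 6.55
eef_pos: [534.6, 72.7, 329.3]
tool_rot: [0.998, -0.062, -0.0, 0.001]
ft_force: [0.1, 0.2, -1.4]
gripper_width: 0.247
grip_force: 39.6
```

```bash
python3 - <<'E'
from h import *
o=bot.get_obs(); print(o['gripper_width'],o['grip_force'],o['eef_pos'],np.rad2deg(toolyaw()))
p,d,ci=snap('wrist','w1.png'); np.savez('w1.npz',p=p,d=d,W=cloud(d,ci))
E
```

```text
0.2468308518154916 39.64627683162689 [534.64698222  72.72513592 329.26563971] -7.111944201501195
```

View pics/w1.png

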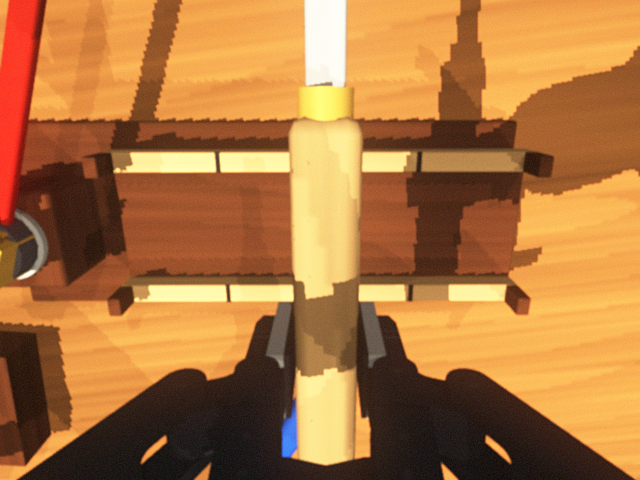

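The wrist view shows the held pale gouge centred in the fingers. Both rails are visible: far at row 160 (columns 110–525) and near at row 293 (columns 130–508). The lock cylinder is at (20,250) on the left.

```bash
python3 - <<'E'
from h import *
f=np.load('w1.npz'); p,W=f['p'],f['W']; z=W[...,2]
m=(z>38)&(z<47)&(p[...,1]>150)&(W[...,0]>450)&(W[...,0]<650)
v,u=np.nonzero(m); P=W[m]; print(np.median(P[:,2]))
r=cv2.minAreaRect(P[:,:2].astype(np.float32)); print('both rails',r)
for nm,s in(('far',v<220),('near',v>=220)):
    Q=P[s][:,:2]; print(nm,cv2.minAreaRect(Q.astype(np.float32)))
a=np.deg2rad(-7); 
E
```

```text
41.539253060327084
both rails ((536.0195922851562, 76.70762634277344), (245.32359313964844, 98.45875549316406), 82.96075439453125)
far ((582.943359375, 105.08773803710938), (176.80322265625, 12.274673461914062), 82.96075439453125)
near ((493.55267333984375, 81.95097351074219), (245.34085083007812, 12.746418952941895), 83.06099700927734)
```

```bash
python3 - <<'E'
from h import *
plan([549,165.6,221],np.deg2rad(-7))
plan([520,-251,330],np.deg2rad(-3))
E
```

```text
from [534.7  72.6 329.4] turn/5deg [ 0.02  0.   -0.03] shift/30mm [ 0.1  -3.13  3.61] t 6.6
from [534.7  72.6 329.4] turn/5deg [ 0.02  0.01 -0.83] shift/30mm [ 0.08 10.8  -0.02] t 6.6
```

{"op": "move_arm", "data": {"motion": [[0, 0, 0, 0.03, -0.8, 0, 1], [0, 0, 0, 0.03, -0.8, 0, 1], [0, 0, 0, 0.04, -0.8, 0.3, 1], [0, 0, 0, 0, -0.73, 0.5, 1], [0, 0, 0, 0, 0, 0.9, 1], [0, 0, 0, 0, 0, 0.9, 1], [0, 0, 0, 0, 0, 0.7, 1], [0, 0, 0, 0, 0, 0.31, 1], [0, 0, 0, 0, 0, 0.05, 1], [0, 0, 0, 0, 0, 0, 1], [0, 0, 0, 0, 0, 0, 0], [0, 0, 0, 0, 0, 0, 0], [0, 0, 0, 0, 0, 0, 0], [0, 0, 0, 0, 0, -0.4, 0], [0, 0, 0, 0, 0, -0.8, 0], [0, 0, 0, 0, 0, -1, 0], [0, 0, 0, 0, 0, -1, 0]]}}

```text
clock: 8.72
eef_pos: [549.3, 167.2, 317.4]
tool_rot: [0.998, -0.061, 0.0, -0.0]
ft_force: [0.7, 0.4, -0.4]
gripper_width: 0.497
grip_force: 0.0
```

```bash
cat >> h.py <<'E'
def placed(n):
    "handles lying on the rails: mean of top-face points"
    p,d,ci=snap(n); W=cloud(d,ci); z=W[...,2]
    m=((z>56)&(z<69)&(W[...,0]>430)&(W[...,0]<640)&(W[...,1]>-60)&(W[...,1]<200)).astype(np.uint8); k,l,s,c=cv2.connectedComponentsWithStats(m,connectivity=4)
    for i in range(1,k):
        if s[i,4]<80: continue
        P=W[l==i].astype(np.float32); r=cv2.minAreaRect(P[:,:2]); rel=np.array(r[0])-[536,76.7]; a=np.deg2rad(-7); x=np.array([np.cos(a),np.sin(a)])
        print(n,'placed mid',np.round(r[0],1),np.round(r[1]),round(r[2],1),'rack xy',np.round([rel@x,rel@[-x[1],x[0]]],1),'z',np.round(np.percentile(P[:,2],[5,50,95]),1),np.median(p[l==i],0))
E
python3 - <<'E'
from h import *
placed('top'); placed('side'); gouges('top')
plan([520,-251,330],np.deg2rad(-3))
E
```

```text
Traceback (most recent call last):
  File "h.py", line 43, in placed
    P=W[l==i].astype(np.float32); r=cv2.minAreaRect(P[:,:2]); rel=np.array(r[0])-[536,76.7]; a=np.deg2rad(-7); x=np.array([np.cos(a),np.sin(a)])
                                    ~~~~~~~~~~~~~~~^^^^^^^^^
cv2.error: OpenCV(4.12.0) /io/opencv/modules/imgproc/src/convhull.cpp:143: error: (-215:Assertion failed) total >= 0 && (depth == CV_32F || depth == CV_32S) in function 'convexHull'
```

```bash
sed -i 's/cv2.minAreaRect(P\[:,:2\]);/cv2.minAreaRect(P[:,:2].copy());/' h.py; python3 - <<'E'
from h import *
placed('top'); placed('side'); gouges('top'); gouges('side')
plan([520,-251,330],np.deg2rad(-3))
E
```

```text
top placed mid [617.4 158.3] [40. 21.] 1.8 rack xy [70.9 90.9] z [57.4 61.9 65.1] [224. 171.  89.]
top placed mid [515. 170.] [22. 97.] 83.0 rack xy [-32.2  90. ] z [58.4 62.4 65.9] [234. 178.  98.]
side placed mid [550.7 168.2] [ 25. 169.] 83.3 rack xy [ 3.4 92.6] z [56.9 63.1 65.3] [252. 230. 138.]
top mid [521.9 603.6] L,w 159 6 yaw -0.1 col [15. 37. 61.] zt 23.3
top mid [ 520.8 -252.5] L,w 167 22 yaw -3.4 col [205. 101.  47.] zt 20.8
top mid [ 503.6 -345.2] L,w 167 23 yaw -3.3 col [207. 123.  47.] zt 20.6
top mid [ 493.1 -437.6] L,w 165 23 yaw 4.9 col [114.  60.  29.] zt 20.6
top mid [332.9 141.4] L,w 168 22 yaw -37.1 col [ 38. 105. 213.] zt 20.3
top mid [ 222.6 -381. ] L,w 168 23 yaw 34.1 col [ 28. 102. 220.] zt 20.4
side mid [ 493.9 -432.5] L,w 166 28 yaw 4.6 col [153.  79.  41.] zt 20.8
side mid [ 505.4 -341.5] L,w 166 25 yaw -3.1 col [247. 174.  74.] zt 20.7
side mid [ 521.1 -248.2] L,w 169 28 yaw -2.9 col [244.  138.5  70. ] zt 20.8
side mid [ 221.4 -379.9] L,w 171 27 yaw 35.6 col [ 32. 134. 249.] zt 20.5
side mid [485.3  37.3] L,w 168 4 yaw 82.9 col [70. 42. 26.] zt 21.2
side mid [333.6 144.3] L,w 169 24 yaw -36.6 col [ 30. 119. 245.] zt 21.3
from [549.  167.2 315.6] turn/5deg [ 0.    0.01 -0.8 ] shift/30mm [-0.23 13.97 -0.48] t 8.97
```

{"op": "move_arm", "data": {"motion": [[0, 0, -0.8, 0, 0.95, 0, -0.5], [0, 0, 0, 0, 1, 0, -0.5], [0, 0, 0, 0, 1, 0, -0.5], [0, 0, 0, 0, 1, 0, -0.5], [0, 0, 0, 0, 1, 0, -0.5], [0, 0, 0, 0, 1, 0, -0.5], [0, 0, 0, 0, 1, 0, -0.5], [0, 0, 0, 0, 1, 0, -0.5], [0, 0, 0, -0.1, 1, 0, -0.5], [0, 0, 0, -0.1, 1, 0, -0.5], [0, 0, 0, -0.03, 1, 0, -0.5], [0, 0, 0, 0, 1, 0, -0.5], [0, 0, 0, 0, 1, 0.2, -0.5], [0, 0, 0, 0, 1, 0.4, -0.5], [0, 0, 0, 0, 0, 0.9, -0.5], [0, 0, 0, 0, 0, 0.9, -0.5], [0, 0, 0, 0, 0, 0.9, -0.5], [0, 0, 0, 0, 0, 0.6, -0.5], [0, 0, 0, 0, 0, 0.3, -0.5], [0, 0, 0, 0, 0, 0, -0.5]]}}

```text
clock: 11.48
eef_pos: [518.6, -250.1, 189.2]
tool_rot: [1.0, -0.026, -0.0, -0.0]
ft_force: [0.4, 0.1, -0.2]
gripper_width: 0.754
grip_force: 0.0
```

```bash
python3 - <<'E'
from h import *
plan([519.5,-250.5,178],np.deg2rad(-3))
gouges('side')
E
```

```text
from [ 518.6 -250.1  189.2] turn/5deg [-0.01  0.01  0.  ] shift/30mm [0.03 0.01 0.37] t 11.47
side mid [ 222.6 -377.1] L,w 167 25 yaw 32.7 col [ 27.5  66.  145.5] zt 20.8
side mid [485.3  38.5] L,w 167 5 yaw 82.7 col [70. 45. 26.] zt 21.5
side mid [333.8 144.4] L,w 167 24 yaw -37.0 col [ 30. 118. 244.] zt 21.4
```

{"op": "move_arm", "data": {"motion": [[0, 0, 0, 0.03, 0, 0.37, -0.5], [0, 0, 0, 0, 0, 0, 1], [0, 0, 0, 0, 0, 0, 1], [0, 0, 0, 0, 0, 0, 1], [0, 0, 0, 0, 0, 0, 1], [0, 0, 0, 0, 0, 0, 1], [0, 0, 0, 0, 0, 0, 1], [0, 0, 0, 0, 0, -0.7, 1], [0, 0, 0, 0, 0, -1, 1], [0, 0, 0, 0, 0, -1, 1], [0, 0, 0.8, 0, 0, -1, 1], [0, 0, 0, 0, -1, 0, 1], [0, 0, 0, 0, -1, 0, 1], [0, 0, 0, 0, -1, 0, 1], [0, 0, 0, 0, -1, 0, 1], [0, 0, 0, 0, -1, 0, 1], [0, 0, 0, 0, -1, 0, 1], [0, 0, 0, 0, -1, 0, 1], [0, 0, 0, 0, 0, 0, 1]]}}

```text
clock: 13.9
eef_pos: [545.0, -38.2, 288.7]
tool_rot: [0.998, -0.058, -0.001, -0.001]
ft_force: [-0.3, -1.1, -1.1]
gripper_width: 0.249
grip_force: 39.9
```

```bash
python3 - <<'E'
from h import *
plan([541,106.3,221],np.deg2rad(-7)); print(bot.get_obs()['gripper_width'],bot.get_obs()['ft_force'])
E
```

```text
from [545.  -38.2 288.7] turn/5deg [-0.03  0.02  0.07] shift/30mm [-0.72 -4.76  2.26] t 13.9
0.24887544197854425 [-0.29662587 -1.12012346 -1.09517749]
```

{"op": "move_arm", "data": {"motion": [[0, 0, 0.07, -0.2, -0.95, 0, 1], [0, 0, 0, -0.2, -0.95, 0, 1], [0, 0, 0, -0.2, -0.95, 0, 1], [0, 0, 0, -0.12, -0.95, 0, 1], [0, 0, 0, 0, -0.92, 0, 1], [0, 0, 0, 0, 0, 0.7, 1], [0, 0, 0, 0, 0, 0.9, 1], [0, 0, 0, 0, 0, 0.4, 1], [0, 0, 0, 0, 0, 0.25, 1], [0, 0, 0, 0, 0, 0.04, 1], [0, 0, 0, 0, 0, 0, 1], [0, 0, 0, 0, 0, 0, 0], [0, 0, 0, 0, 0, 0, 0], [0, 0, 0, 0, 0, 0, 0], [0, 0, 0, 0, 0, -0.4, 0], [0, 0, 0, 0, 0, -0.8, 0], [0, 0, 0, 0, 0, -1, 0], [0, 0, 0, 0, 0, -1, 0], [0, 0, 0, 0, 0, 0, 0]]}}

```text
clock: 16.27
eef_pos: [542.4, 101.4, 320.0]
tool_rot: [0.998, -0.064, 0.003, -0.001]
ft_force: [0.3, 0.4, -0.8]
gripper_width: 0.496
grip_force: 0.0
```

```bash
python3 - <<'E'
from h import *
placed('side'); gouges('top'); gouges('side')
plan([503,-343.3,178],np.deg2rad(-3.3))
E
```

```text
side placed mid [546.1 103.8] [ 26. 172.] 82.3 rack xy [ 6.8 28.1] z [57.  63.1 65.5] [244. 136.  69.]
side placed mid [550.8 169.2] [ 24. 168.] 82.9 rack xy [ 3.4 93.6] z [57.5 63.3 65.5] [252. 229. 136.]
top mid [521.3 603.6] L,w 159 7 yaw -1.1 col [15. 37. 61.] zt 22.6
top mid [ 503.6 -345.4] L,w 167 23 yaw -3.2 col [205. 122.  47.] zt 20.7
top mid [ 493.1 -437.6] L,w 166 24 yaw 4.4 col [112.  59.  29.] zt 20.5
top mid [336.6 138.5] L,w 159 22 yaw -36.9 col [ 37. 103. 211.] zt 20.6
top mid [ 221.8 -381.5] L,w 168 23 yaw 34.1 col [ 28. 101. 218.] zt 20.5
side mid [ 493.4 -432. ] L,w 166 29 yaw 6.4 col [151.  78.  40.] zt 20.6
side mid [ 505.4 -342.3] L,w 165 27 yaw -2.5 col [246.  172.5  72.5] zt 20.8
side mid [ 221.5 -377.3] L,w 167 27 yaw 33.0 col [ 33.  133.  249.5] zt 20.6
side mid [333.4 143.8] L,w 169 23 yaw -37.2 col [ 30. 118. 244.] zt 21.2
from [541.1 101.5 316.5] turn/5deg [ 0.    0.01 -0.81] shift/30mm [-0.42 14.87  4.62] t 16.43
```

{"op": "move_arm", "data": {"motion": [[0, 0, -0.81, 0, 0.97, 0, -0.5], [0, 0, 0, 0, 1, 0, -0.5], [0, 0, 0, 0, 1, 0, -0.5], [0, 0, 0, 0, 1, 0, -0.5], [0, 0, 0, 0, 1, 0, -0.5], [0, 0, 0, 0, 1, 0, -0.5], [0, 0, 0, 0, 1, 0, -0.5], [0, 0, 0, 0, 1, 0, -0.5], [0, 0, 0, -0.1, 1, 0, -0.5], [0, 0, 0, -0.1, 1, 0, -0.5], [0, 0, 0, -0.1, 1, 0, -0.5], [0, 0, 0, -0.07, 1, 0, -0.5], [0, 0, 0, 0, 1, 0, -0.5], [0, 0, 0, 0, 1, 0.3, -0.5], [0, 0, 0, 0, 0.9, 0.5, -0.5], [0, 0, 0, 0, 0, 0.9, -0.5], [0, 0, 0, 0, 0, 0.9, -0.5], [0, 0, 0, 0, 0, 0.9, -0.5], [0, 0, 0, 0, 0, 0.6, -0.5], [0, 0, 0, 0, 0, 0, -0.5]]}}

```text
clock: 18.92
eef_pos: [502.3, -342.6, 191.8]
tool_rot: [1.0, -0.029, -0.002, -0.001]
ft_force: [0.5, 0.0, -0.9]
gripper_width: 0.752
grip_force: 0.0
```

```bash
python3 - <<'E'
from h import *
plan([504.5,-343.3,178],np.deg2rad(-3.3))
E
```

```text
from [ 502.3 -342.6  191.8] turn/5deg [-0.03  0.04  0.  ] shift/30mm [0.08 0.02 0.46] t 18.93
```

{"op": "move_arm", "data": {"motion": [[0, 0, 0, 0.05, 0.02, 0.46, -0.5], [0, 0, 0, 0, 0, 0, 1], [0, 0, 0, 0, 0, 0, 1], [0, 0, 0, 0, 0, 0, 1], [0, 0, 0, 0, 0, 0, 1], [0, 0, 0, 0, 0, 0, 1], [0, 0, 0, 0, 0, 0, 1], [0, 0, 0, 0, 0, -0.7, 1], [0, 0, 0, 0, 0, -1, 1], [0, 0, 0, 0, 0, -1, 1], [0, 0, 0.77, 0, 0, -1, 1], [0, 0, 0, -0.1, -1, 0, 1], [0, 0, 0, -0.1, -1, 0, 1], [0, 0, 0, -0.1, -1, 0, 1], [0, 0, 0, -0.1, -1, 0, 1], [0, 0, 0, -0.1, -1, 0, 1], [0, 0, 0, -0.1, -1, 0, 1], [0, 0, 0, 0, -1, 0, 1], [0, 0, 0, 0, -1, 0, 1], [0, 0, 0, 0, 0, 0, 1]]}}

```text
clock: 21.42
eef_pos: [516.4, -100.1, 290.3]
tool_rot: [0.998, -0.059, -0.001, -0.001]
ft_force: [0.0, -0.1, -1.0]
gripper_width: 0.242
grip_force: 40.4
```

```bash
python3 - <<'E'
from h import *
plan([531,46.5,221],np.deg2rad(-7)); print(bot.get_obs()['gripper_width'],bot.get_obs()['qvel'].round(3))
E
```

```text
from [ 516.4 -100.1  290.3] turn/5deg [-0.03  0.02  0.04] shift/30mm [-0.11 -4.91  2.31] t 21.43
0.24239140855877034 [ 0.045  0.001  0.057 -0.008  0.025 -0.005  0.013]
```

{"op": "move_arm", "data": {"motion": [[0, 0, 0.04, -0.1, -0.8, 0, 1], [0, 0, 0, 0, -0.9, 0, 1], [0, 0, 0, 0, -0.9, 0, 1], [0, 0, 0, 0, -0.9, 0, 1], [0, 0, 0, 0, -0.8, 0.3, 1], [0, 0, 0, 0, -0.61, 0.5, 1], [0, 0, 0, 0, 0, 0.5, 1], [0, 0, 0, 0, 0, 0, 1], [0, 0, 0, 0, 0, 0, 1]]}}

```text
clock: 22.55
eef_pos: [532.1, 41.5, 252.0]
tool_rot: [0.998, -0.065, 0.0, 0.001]
ft_force: [-0.7, 0.1, -1.3]
gripper_width: 0.245
grip_force: 40.4
```

```bash
python3 - <<'E'
from h import *
plan([531,46.5,221],np.deg2rad(-7)); print(bot.get_obs()['gripper_width'],bot.get_obs()['qvel'].round(3))
E
```

```text
from [532.1  41.5 252. ] turn/5deg [ 0.01 -0.   -0.09] shift/30mm [-0.06 -0.16  1.03] t 22.55
0.24528341823315652 [-0.005 -0.012 -0.004 -0.01   0.     0.    -0.001]
```

{"op": "move_arm", "data": {"motion": [[0, 0, -0.09, -0.06, -0.16, 0.5, 1], [0, 0, 0, 0, 0, 0.38, 1], [0, 0, 0, 0, 0, 0.15, 1], [0, 0, 0, 0, 0, 0.04, 1], [0, 0, 0, 0, 0, 0, 1], [0, 0, 0, 0, 0, 0, 0], [0, 0, 0, 0, 0, 0, 0], [0, 0, 0, 0, 0, 0, 0], [0, 0, 0, 0, 0, -0.4, 0], [0, 0, 0, 0, 0, -0.8, 0], [0, 0, 0, 0, 0, -1, 0], [0, 0, 0, 0, 0, -1, 0], [0, 0, 0, 0, 0, 0, 0], [0, 0, 0, 0, 0, 0, 0]]}}

```text
clock: 24.3
eef_pos: [530.5, 48.1, 315.7]
tool_rot: [0.998, -0.06, -0.0, 0.0]
ft_force: [-0.3, 1.0, -0.3]
gripper_width: 0.503
grip_force: 0.0
```

```bash
python3 - <<'E'
from h import *
placed('side'); gouges('top'); gouges('side')
plan([494,-435,178],np.deg2rad(4.9))
E
```

```text
side placed mid [530.5  49.8] [ 27. 168.] 84.5 rack xy [ -2.2 -27.4] z [57.  63.  65.3] [243. 166.  70.]
side placed mid [546.3 103. ] [ 24. 174.] 82.6 rack xy [ 7.  27.3] z [57.1 63.  65.5] [242. 134.  68.]
side placed mid [553.8 169. ] [ 24. 174.] 82.6 rack xy [ 6.4 93.7] z [57.  63.2 65.5] [252. 230. 137.]
top mid [520.4 603.9] L,w 158 14 yaw -3.6 col [15. 37. 61.] zt 23.4
top mid [ 493.1 -437.8] L,w 166 23 yaw 4.8 col [112.  59.  29.] zt 20.7
top mid [ 222.1 -381.5] L,w 168 23 yaw 33.6 col [ 27.  99. 213.] zt 20.5
side mid [ 493.6 -433.6] L,w 166 26 yaw 5.2 col [152.  78.  41.] zt 20.6
side mid [ 223.7 -378.6] L,w 168 27 yaw 34.5 col [ 31. 131. 247.] zt 20.5
side mid [333.4 144.3] L,w 167 24 yaw -36.7 col [ 27. 105. 233.] zt 21.3
from [530.5  48.1 314.9] turn/5deg [ 0.    0.03 -2.36] shift/30mm [-2.59 15.94  4.56] t 24.45
```

{"op": "move_arm", "data": {"motion": [[0, 0, -0.8, 0, 0, -0.1, -0.5], [0, 0, -0.8, 0, 0, 0, -0.5], [0, 0, -0.76, 0, 0, 0, -0.5], [0, 0, 0, -0.16, 0.95, 0, -0.5], [0, 0, 0, -0.16, 1, 0, -0.5], [0, 0, 0, -0.16, 1, 0, -0.5], [0, 0, 0, -0.16, 1, 0, -0.5], [0, 0, 0, -0.16, 1, 0, -0.5], [0, 0, 0, -0.16, 1, 0, -0.5], [0, 0, 0, -0.16, 1, 0, -0.5], [0, 0, 0, -0.16, 1, 0, -0.5], [0, 0, 0, -0.16, 1, 0, -0.5], [0, 0, 0, -0.16, 1, 0, -0.5], [0, 0, 0, -0.16, 1, 0, -0.5], [0, 0, 0, -0.16, 1, 0, -0.5], [0, 0, 0, -0.16, 1, 0.3, -0.5], [0, 0, 0, -0.16, 1, 0.5, -0.5], [0, 0, 0, -0.16, 1, 0.7, -0.5], [0, 0, 0, -0.16, 1, 0.5, -0.5], [0, 0, 0, 0, 0, 0, -0.5]]}}

```text
clock: 26.95
eef_pos: [492.9, -438.0, 256.1]
tool_rot: [0.999, 0.04, -0.002, -0.0]
ft_force: [0.2, 0.1, -0.5]
gripper_width: 0.752
grip_force: 0.0
```

```bash
python3 - <<'E'
from h import *
bot; snap('top'); snap('top')
plan([495,-435.4,178],np.deg2rad(4.9)); gouges('wrist'); gouges('side')
E
```

```text
from [ 495.3 -434.9  257.9] turn/5deg [-0.03  0.01 -0.  ] shift/30mm [-0.01  0.02  2.66] t 27.05
wrist mid [ 492.1 -437.2] L,w 168 22 yaw 4.6 col [120.  60.  31.] zt 21.1
side mid [ 493.7 -434. ] L,w 165 25 yaw 3.6 col [142.   73.5  38. ] zt 20.9
side mid [ 222.6 -378.3] L,w 166 27 yaw 33.9 col [ 26.  66. 143.] zt 20.6
side mid [334.4 144. ] L,w 169 23 yaw -37.2 col [ 29. 114. 242.] zt 21.3
```

{"op": "move_arm", "data": {"motion": [[0, 0, 0, 0, 0.03, 0.8, -0.5], [0, 0, 0, 0, 0, 0.9, -0.5], [0, 0, 0, 0, 0, 0.6, -0.5], [0, 0, 0, 0, 0, 0.35, -0.5], [0, 0, 0, 0, 0, 0, -0.5], [0, 0, 0, 0, 0, 0, 1], [0, 0, 0, 0, 0, 0, 1], [0, 0, 0, 0, 0, 0, 1], [0, 0, 0, 0, 0, 0, 1], [0, 0, 0, 0, 0, 0, 1], [0, 0, 0, 0, 0, 0, 1], [0, 0, 0, 0, 0, -0.7, 1], [0, 0, 0, 0, 0, -1, 1], [0, 0, 0, 0, 0, -1, 1], [0, 0, 0.8, 0, 0, -1, 1], [0, 0, 0.8, 0, 0, -0.3, 1], [0, 0, 0.76, 0, 0, 0, 1], [0, 0, 0, 0, 0, 0, 1]]}}

```text
clock: 29.4
eef_pos: [495.3, -435.8, 300.0]
tool_rot: [0.998, -0.06, -0.0, -0.0]
ft_force: [0.8, 0.4, -1.4]
gripper_width: 0.245
grip_force: 39.9
```

```bash
python3 - <<'E'
from h import *
plan([523.5,-12.6,221],np.deg2rad(-7)); print(bot.get_obs()['gripper_width'],bot.get_obs()['qvel'].round(3))
E
```

```text
from [ 495.3 -435.8  300. ] turn/5deg [-0.    0.    0.03] shift/30mm [ -0.79 -14.12   2.63] t 29.4
0.24514812333297795 [ 0.005  0.011 -0.007  0.002  0.003 -0.004  0.013]
```

{"op": "move_arm", "data": {"motion": [[0, 0, 0, -0.05, -1, 0, 1], [0, 0, 0, -0.05, -1, 0, 1], [0, 0, 0, -0.05, -1, 0, 1], [0, 0, 0, -0.05, -1, 0, 1], [0, 0, 0, -0.05, -1, 0, 1], [0, 0, 0, -0.05, -1, 0, 1], [0, 0, 0, -0.05, -1, 0, 1], [0, 0, 0, -0.05, -1, 0, 1], [0, 0, 0, -0.05, -1, 0, 1], [0, 0, 0, -0.05, -1, 0, 1], [0, 0, 0, -0.05, -1, 0, 1], [0, 0, 0, -0.05, -1, 0.3, 1], [0, 0, 0, -0.1, -1, 0.5, 1], [0, 0, 0, -0.09, -0.7, 0.5, 1], [0, 0, 0, 0, -0.42, 0, 1], [0, 0, 0, 0, 0, 0, 1], [0, 0, 0, 0, 0, 0, 1], [0, 0, 0, 0, 0, 0, 1]]}}

```text
clock: 31.65
eef_pos: [522.8, -14.0, 261.0]
tool_rot: [0.998, -0.061, 0.001, 0.0]
ft_force: [-0.0, 0.4, -1.5]
gripper_width: 0.245
grip_force: 39.9
```

```bash
python3 - <<'E'
from h import *
plan([523.5,-12.6,221],np.deg2rad(-7)); print(bot.get_obs()['gripper_width'],bot.get_obs()['qvel'].round(3))
E
```

```text
from [522.8 -14.  261. ] turn/5deg [ 0.01 -0.01  0.  ] shift/30mm [ 0.02 -0.05  1.33] t 31.65
0.24485089444205024 [-0.002  0.001 -0.007  0.004 -0.     0.001 -0.001]
```

{"op": "move_arm", "data": {"motion": [[0, 0, 0, 0.02, -0.04, 0.5, 1], [0, 0, 0, 0, 0, 0.5, 1], [0, 0, 0, 0, 0, 0.25, 1], [0, 0, 0, 0, 0, 0.11, 1], [0, 0, 0, 0, 0, 0, 1], [0, 0, 0, 0, 0, 0, 0], [0, 0, 0, 0, 0, 0, 0], [0, 0, 0, 0, 0, 0, 0], [0, 0, 0, 0, 0, -0.4, 0], [0, 0, 0, 0, 0, -0.8, 0], [0, 0, 0, 0, 0, -1, 0], [0, 0, 0, 0, 0, -1, 0], [0, 0, 0, 0, 0, -0.8, 0], [0, 0, 0, 0, 0, 0, 0]]}}

```text
clock: 33.4
eef_pos: [524.0, -11.8, 341.9]
tool_rot: [0.998, -0.06, 0.003, -0.0]
ft_force: [-1.0, -0.8, 0.1]
gripper_width: 0.5
grip_force: 0.0
```

```bash
python3 - <<'E'
from h import *
placed('side')
W=np.load('Wtop.npy')
for n in ('top','side'):
    p,d,ci=snap(n); W=cloud(d,ci); z=W[...,2]
    def rep(nm,m,zz):
        v,u=np.nonzero(m); P=plane(np.c_[u,v],zz,ci)[:,:2].astype(np.float32); print(n,nm,len(P),np.round(P.mean(0),1),'W',np.round(np.median(W[m],0),1),cv2.minAreaRect(P))
    box=lambda x0,x1,y0,y1:(W[...,0]>x0)&(W[...,0]<x1)&(W[...,1]>y0)&(W[...,1]<y1)
    rep('block top',box(360,490,270,420)&(z>30)&(z<38),34)
    rep('carv top',box(520,640,340,460)&(z>37)&(z<44),40)
    rep('gauge',box(520,640,340,460)&(z>60),95)
    rep('key',box(360,490,270,420)&(z>55),79)
plan([577,402,370],np.deg2rad(0))
E
```

```text
side placed mid [519.8  -9.2] [ 26. 166.] 83.0 rack xy [ -5.6 -87.3] z [57.  62.9 65.3] [142.  73.  38.]
side placed mid [530.7  50.5] [ 24. 169.] 83.0 rack xy [ -2.1 -26.7] z [56.9 63.  65.4] [243. 165.  69.]
side placed mid [545.7 103. ] [ 24. 173.] 82.5 rack xy [ 6.4 27.3] z [57.3 63.1 65.3] [244. 136.  69.]
side placed mid [553.5 168.5] [ 25. 173.] 83.4 rack xy [ 6.2 93.3] z [57.1 63.1 65.3] [252. 229. 135.]
top block top 718 [427.7 341.8] W [429.3 341.   33.2] ((424.24066162109375, 344.06634521484375), (51.38153839111328, 99.63909912109375), 78.2471923828125)
top carv top 765 [577.1 398.6] W [574.1 395.   39.8] ((590.9517822265625, 405.0291748046875), (100.7553482055664, 88.24112701416016), 3.6338953971862793)
top gauge 112 [573.7 393.6] W [576.2 398.7  83.4] ((573.3784790039062, 393.3185729980469), (32.92329406738281, 17.98090171813965), 3.972184896469116)
top key 98 [394.8 345.7] W [395.  348.   74.3] ((394.68328857421875, 345.1333923339844), (17.46470069885254, 28.754274368286133), 79.47520446777344)
side block top 1401 [426.9 351.1] W [429.3 353.9  34.2] ((424.4645690917969, 348.8076171875), (54.532833099365234, 101.94115447998047), 78.36543273925781)
side carv top 1590 [575.4 411.1] W [570.9 414.6  40.7] ((592.5122680664062, 410.6938171386719), (103.14582824707031, 96.01860046386719), 1.9827086925506592)
side gauge 366 [566.5 417.1] W [576.6 404.6  80.9] ((567.1090087890625, 416.7127990722656), (25.124408721923828, 53.9017448425293), 37.72410202026367)
side key 290 [391.2 364.9] W [394.4 356.7  70.8] ((390.6732482910156, 364.3144226074219), (26.167945861816406, 42.14300537109375), 21.470462799072266)
from [523.  -11.6 339. ] turn/5deg [-0.    0.02 -1.38] shift/30mm [  1.8  -13.79  -1.03] t 33.55
```

{"op": "move_arm", "data": {"motion": [[0, 0, -0.9, 0, 0, -0.2, 0], [0, 0, -0.9, 0, 0, -0.2, 0], [0, 0, 0, 0.2, -1, 0, 0], [0, 0, 0, 0.2, -1, 0, 0], [0, 0, 0, 0.2, -1, 0, 0], [0, 0, 0, 0.2, -1, 0, 0], [0, 0, 0, 0.2, -1, 0, 0], [0, 0, 0, 0.2, -1, 0, 0], [0, 0, 0, 0.2, -1, 0, 0], [0, 0, 0, 0.2, -1, 0, 0], [0, 0, 0, 0.2, -1, 0, 0], [0, 0, 0, 0.2, -1, 0, 0], [0, 0, 0, 0.1, -1, 0, 0], [0, 0, 0, 0.1, -0.95, 0, 0], [0, 0, 0, 0.08, -0.9, 0, 0], [0, 0, 0, 0, -0.8, 0, 0], [0, 0, 0, 0, 0, 0, 0], [0, 0, 0, 0, 0, 0, 0], [0, 0, 0, 0, 0, 0, 0], [0, 0, 0, 0, 0, 0, 0]]}}

```text
clock: 36.05
eef_pos: [577.1, 398.9, 351.9]
tool_rot: [1.0, 0.018, 0.0, 0.0]
ft_force: [-0.2, 0.6, 0.3]
gripper_width: 0.499
grip_force: 0.0
```

```bash
python3 - <<'E'
from h import *
o=bot.get_obs(); print(o['eef_pos'],np.rad2deg(toolyaw()),o['qvel'].round(3),o['qpos'].round(2))
p,d,ci=snap('wrist','w2.png'); np.savez('w2.npz',p=p,d=d,W=cloud(d,ci),**{k:ci[k] for k in ci})
E
```

```text
[577.05574996 398.93175995 351.8642171 ] 2.023163574274995 [-0.004 -0.001 -0.006 -0.006 -0.002  0.002 -0.002] [-0.73  0.75  0.19  1.32 -0.15  1.08 -2.06]
```

View pics/w2.png

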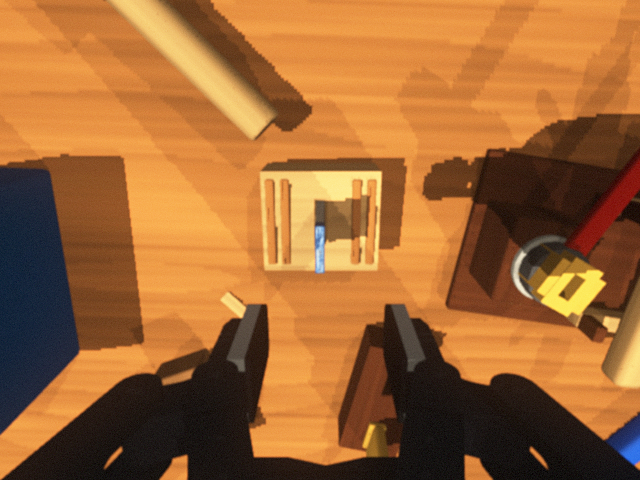

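The wrist view shows the gauge's blue top edge at (320,250), standing in the carving (262–380, 172–272). The lock is at right (555,280) with the red bar, and the stand is below at (375,385).

```bash
python3 - <<'E'
from h import *
f=np.load('w2.npz'); p,W=f['p'],f['W']; ci={k:f[k] for k in('mtx','rvec','tvec')}; z=W[...,2]
v,u=np.mgrid[:480,:640]
def rep(nm,m,zz):
    P=plane(np.c_[u[m],v[m]],zz,ci)[:,:2].astype(np.float32); print(nm,len(P),'W',np.round(np.median(W[m],0),1),'plane',np.round(P.mean(0),1),[np.round(q,1) for q in cv2.minAreaRect(P)],'cloud',[np.round(q,1) for q in cv2.minAreaRect(W[m][:,:2].astype(np.float32))])
b=(p[...,2].astype(int)>p[...,0]+40)&(u>300)&(u<345)&(v>180)&(v<290)
print(np.percentile(z[b],[5,50,95,99]))
rep('gauge top',b&(z>91),95); rep('blue',b,95)
g=(u>255)&(u<390)&(v>160)&(v<280)&(z>37)&(z<43); rep('carv',g,40)
s=(u>330)&(u<450)&(v>310)&(v<470)&(z>31)&(z<37)&(p[...,0]>p[...,2]+15); rep('stand',s,34)
t=(u>500)&(u<620)&(v>220)&(v<340)&(z>86); print(np.percentile(z[t],[5,50,95,99])); rep('locktop',t&(z>90),94)
E
```

```text
[nan nan nan nan]
gauge top 331 W [579.3 402.2  94.5] plane [578.2 402.3] [array([577.1, 402.2]), array([27.4,  4.9]), np.float64(3.1)] cloud [array([576.9, 402.2]), array([27.7,  4.9]), np.float64(3.2)]
blue 2839 W [nan nan nan] plane [588.4 402.4] [array([584.3, 401. ]), array([63. , 24.8]), np.float64(2.0)] cloud [array([556.6, 400.3]), array([97.7, 35.2]), np.float64(1.4)]
carv 10907 W [580.  402.9  39.9] plane [578.8 402.6] [array([576.8, 402.6]), array([70.2, 79.9]), np.float64(2.0)] cloud [array([576.3, 402.6]), array([70.9, 80.3]), np.float64(2.0)]
stand 3552 W [417.4 357.8  33.6] plane [420.4 356.2] [array([424.6, 347.6]), array([ 50.5, 101.6]), np.float64(78.9)] cloud [array([423.9, 348.3]), array([ 50.7, 102.2]), np.float64(80.4)]
[87.46336544 93.01249032 94.22130636 94.7254434 ]
locktop 2439 W [558.8 256.6  93.2] plane [559.2 257. ] [array([559.1, 257.3]), array([34., 32.]), np.float64(62.3)] cloud [array([558. , 255.5]), array([33.6, 32.1]), np.float64(62.3)]
```

{"op": "move_arm", "data": {"motion": [[0, 0, 0, 0, -0.11, 0.5, 0], [0, 0, 0, 0, 0, 0.9, 0], [0, 0, 0, 0, 0, 0.9, 0], [0, 0, 0, 0, 0, 0.9, 0], [0, 0, 0, 0, 0, 0.5, 0], [0, 0, 0, 0, 0, 0.3, 0], [0, 0, 0, 0, 0, 0, 0], [0, 0, 0, 0, 0, 0, 1], [0, 0, 0, 0, 0, 0, 1], [0, 0, 0, 0, 0, 0, 1], [0, 0, 0, 0, 0, 0, 1], [0, 0, 0, 0, 0, 0, 1], [0, 0, 0, 0, 0, 0, 1]], "grip_force": 40}}

```text
clock: 37.72
eef_pos: [576.9, 403.4, 232.7]
tool_rot: [1.0, 0.018, 0.001, -0.0]
ft_force: [-0.7, -1.3, 5.2]
gripper_width: 0.049
grip_force: 40.7
```

```bash
python3 - <<'E'
from h import *
o=bot.get_obs(); print(o['eef_pos'],np.rad2deg(toolyaw()),o['ft_force'],o['moment'],o['gripper_width'])
plan([424.4,347.5,345],np.deg2rad(-11.3))
E
```

```text
[576.88624448 403.40542101 232.74391263] 2.111986191426548 [-0.72759941 -1.29454056  5.24822026] [-0.1688795   0.21020817 -0.01054474] 0.049417208919523704
from [576.9 403.4 232.7] turn/5deg [-0.01 -0.02  2.68] shift/30mm [-4.62  2.82 -3.74] t 37.73
```

{"op": "move_arm", "data": {"motion": [[0, 0, 0, 0, 0, -0.4, 1], [0, 0, 0, 0, 0, -0.7, 1], [0, 0, 0, 0, 0, -0.8, 1], [0, 0, 0, 0, 0, -0.8, 1], [0, 0, 0.7, 0, 0, -0.8, 1], [0, 0, 0.7, 0, 0, -0.25, 1], [0, 0, 0.7, 0, 0, 0, 1], [0, 0, 0.58, 0, 0, 0, 1], [0, 0, 0, -0.6, 0.5, 0, 1], [0, 0, 0, -0.8, 0.6, 0, 1], [0, 0, 0, -0.8, 0.6, 0, 1], [0, 0, 0, -0.8, 0.6, 0, 1], [0, 0, 0, -0.72, 0.52, 0, 1], [0, 0, 0, 0, 0, 0, 1], [0, 0, 0, 0, 0, 0, 1], [0, 0, 0, 0, 0, 0, 1], [0, 0, 0, 0, 0, 0, 1]]}}

```text
clock: 39.85
eef_pos: [451.1, 342.4, 344.0]
tool_rot: [0.995, -0.099, 0.0, -0.0]
ft_force: [0.4, -0.4, -0.5]
gripper_width: 0.054
grip_force: 39.7
```

```bash
python3 - <<'E'
from h import *
o=bot.get_obs(); print(o['eef_pos'],np.rad2deg(toolyaw()),o['gripper_width'],o['qvel'].round(3))
p,d,ci=snap('wrist','w3.png'); np.savez('w3.npz',p=p,d=d,W=cloud(d,ci),**{k:ci[k] for k in ci})
E
```

```text
[451.10948996 342.41144309 343.97280482] -11.305820863158523 0.05374031222614708 [-0.001 -0.001 -0.001  0.007  0.001 -0.    -0.   ]
```

View pics/w3.png

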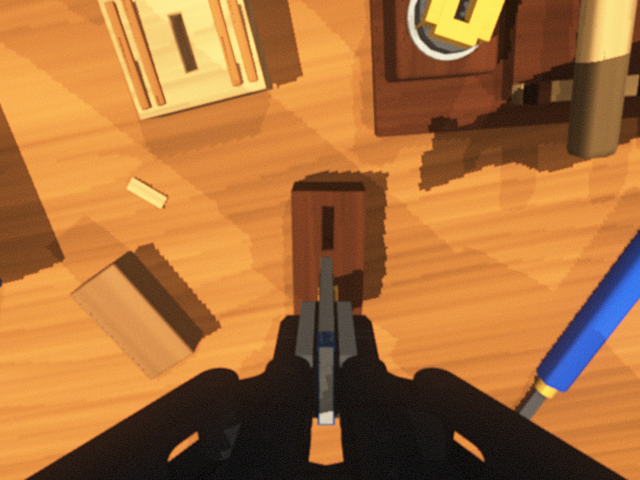

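The view shows the gauge held in the pads at (326,260–420) and the empty gauge slot in the stand at (328,228). The carving groove is empty at (182,42).

```bash
python3 - <<'E'
from h import *
f=np.load('w3.npz'); p,W=f['p'],f['W']; ci={k:f[k] for k in('mtx','rvec','tvec')}; z=W[...,2]
v,u=np.mgrid[:480,:640]
g=p.max(2).astype(int); roi=(u>312)&(u<345)&(v>196)&(v<256)
print(g[228,300:356:3], np.round(z[228,318:340:2]))
m=roi&(g<45)&(u<338); 
k,l,s,c=cv2.connectedComponentsWithStats(m.astype(np.uint8)); i=1+np.argmax(s[1:,4]); m=l==i; print(s[i],c[i])
P=plane(np.c_[u[m],v[m]],34,ci)[:,:2].astype(np.float32); print('slot',cv2.minAreaRect(P))
st=(u>285)&(u<370)&(v>185)&(v<315)&(z>31)&(z<37); P=plane(np.c_[u[st],v[st]],34,ci)[:,:2].astype(np.float32); print('stand vis',cv2.minAreaRect(P))
b=(u>316)&(u<338)&(v>256)&(v<430)&(z>110)&(z<220)
Q=W[b]; print(len(Q),np.percentile(Q[:,2],[1,50,99]))
for lo in range(115,200,10):
    q=Q[(Q[:,2]>=lo)&(Q[:,2]<lo+10)]
    if len(q)>10: print(lo,len(q),np.round(q.mean(0),1),np.round(q[:,0].max(),1))
E
```

```text
[129 128 124 128 134 116 125  97  52  48  50  78 119 124 120 112 122 118
 120] [33. 33. 32.  3.  5.  4.  5.  5. 34. 34. 34.]
[327 238   5   6  12] [329.83333333 240.33333333]
slot ((438.6292419433594, 342.2210388183594), (4.514816761016846, 2.0267977714538574), 18.374671936035156)
stand vis ((428.09869384765625, 345.91070556640625), (49.916015625, 91.88919830322266), 78.40000915527344)
3129 [138.33980807 205.00204787 208.09419197]
135 94 [464.3 339.8 140.3] 464.9
145 112 [464.4 339.9 150.4] 465.1
155 144 [464.2 340.  160. ] 465.0
165 180 [464.  339.8 170.2] 465.3
175 283 [463.7 339.6 180.2] 465.4
185 311 [463.9 339.5 190.2] 465.4
195 435 [461.7 340.  201. ] 465.7
```

```bash
python3 - <<'E'
from h import *
f=np.load('w3.npz'); p,W=f['p'],f['W']; ci={k:f[k] for k in('mtx','rvec','tvec')}; z=W[...,2]
v,u=np.mgrid[:480,:640]
roi=(u>312)&(u<345)&(v>196)&(v<256)
for nm,m in(('depth',roi&(z<26)),('dark',roi&(p.max(2)<85))):
    k,l,s,c=cv2.connectedComponentsWithStats(m.astype(np.uint8)); i=1+np.argmax(s[1:,4]); m=l==i; print(nm,s[i])
    P=plane(np.c_[u[m],v[m]],34,ci)[:,:2].astype(np.float32); print(cv2.minAreaRect(P))
plan([450.8,342.3,0],np.deg2rad(-11.6))
E
```

```text
depth [323 207  11  40 424]
((448.1857604980469, 341.6391296386719), (6.836042404174805, 27.69635772705078), 78.55021667480469)
dark [322 206  12  44 507]
((447.4975891113281, 342.085205078125), (7.5958571434021, 30.577367782592773), 78.5082015991211)
from [451.  342.4 344. ] turn/5deg [-0.   -0.    0.06] shift/30mm [-1.000e-02  0.000e+00  1.147e+01] t 39.9
```

{"op": "move_arm", "data": {"motion": [[0, 0, 0.05, -0.1, 0.02, 0.4, 1], [0, 0, 0, 0, 0, 0.9, 1], [0, 0, 0, 0, 0, 0.8, 1], [0, 0, 0, 0, 0, 0.6, 1], [0, 0, 0, 0, 0, 0.3, 1], [0, 0, 0, 0, 0, 0, 1], [0, 0, 0, 0, 0, 0.2, 1], [0, 0, 0, 0, 0, 0.15, 1], [0, 0, 0, 0, 0, 0.1, 1], [0, 0, 0, 0, 0, 0, 1]]}}

```text
clock: 41.15
eef_pos: [447.4, 342.2, 240.5]
tool_rot: [0.995, -0.1, -0.0, 0.0]
ft_force: [0.0, -0.3, -0.5]
gripper_width: 0.048
grip_force: 39.7
```

```bash
python3 - <<'E'
from h import *
o=bot.get_obs(); print(o['eef_pos'],np.rad2deg(toolyaw()),o['ft_force'],o['moment'])
p,d,ci=snap('side'); c=p[330:430,240:340,::-1]; cv2.imwrite('pics/s1.png',cv2.resize(c,None,fx=4,fy=4))
plan([447.8,342,217.7],np.deg2rad(-11.5))
E
```

```text
[447.42293964 342.23684385 240.53697699] -11.53495372615013 [ 0.00802917 -0.25985372 -0.46750953] [-0.04026724  0.01788484  0.00372118]
from [447.5 342.3 240.7] turn/5deg [-0.   -0.   -0.01] shift/30mm [0.01 0.01 0.77] t 41.2
```

{"op": "move_arm", "data": {"motion": [[0, 0, 0, 0, 0, 0.15, 1], [0, 0, 0, 0, 0, 0.15, 1], [0, 0, 0, 0, 0, 0.15, 1], [0, 0, 0, 0, 0, 0.15, 1], [0, 0, 0, 0, 0, 0.1, 1], [0, 0, 0, 0, 0, 0, 1]]}}

```text
clock: 41.95
eef_pos: [447.4, 342.2, 219.4]
tool_rot: [0.995, -0.1, -0.0, 0.0]
ft_force: [-0.2, -1.2, -1.1]
gripper_width: 0.056
grip_force: 39.7
```

```bash
python3 - <<'E'
from h import *
o=bot.get_obs(); print(o['eef_pos'],np.rad2deg(toolyaw()),o['ft_force'],o['moment'])
E
```

```text
[447.41486775 342.21424356 219.36295886] -11.535434947783815 [-0.20023855 -1.24282207 -1.09889259] [-0.05541566  0.0155257  -0.00729564]
```

{"op": "move_arm", "data": {"motion": [[0, 0, 0, 0, 0, 0.05, 1], [0, 0, 0, 0, 0, 0.04, 1], [0, 0, 0, 0, 0, 0, 1], [0, 0, 0, 0, 0, 0, 1]]}}

```text
clock: 42.45
eef_pos: [447.6, 342.3, 217.6]
tool_rot: [0.995, -0.101, 0.0, -0.0]
ft_force: [-1.3, 0.3, 5.9]
gripper_width: 0.053
grip_force: 40.6
```

```bash
python3 - <<'E'
from h import *
o=bot.get_obs(); print(o['eef_pos'],np.rad2deg(toolyaw()),o['ft_force'],o['moment'])
E
```

```text
[447.57744425 342.29448822 217.64956651] -11.538104467858235 [-1.30313155  0.31295221  5.94144808] [-0.21951189  0.28222612  0.02062447]
```

{"op": "move_arm", "data": {"motion": [[0, 0, 0, 0, 0, 0.04, 1], [0, 0, 0, 0, 0, 0, 0], [0, 0, 0, 0, 0, 0, 0], [0, 0, 0, 0, 0, 0, 0], [0, 0, 0, 0, 0, -0.4, 0], [0, 0, 0, 0, 0, -0.8, 0], [0, 0, 0, 0, 0, -1, 0], [0, 0, 0, 0, 0, -1, 0], [0, 0, -0.6, 0, 0, -0.8, 0], [0, 0, -1, 0, 0, 0, 0], [0, 0, -1, 0, 0, 0, 0], [0, 0, -1, 0, 0, 0, 0], [0, 0, -1, 0, 0, 0, 0], [0, 0, -1, 0, 0, 0, 0], [0, 0, -1, 0, 0, 0, 0], [0, 0, -1, 0, 0, 0, 0], [0, 0, -1, 0, 0, 0, 0], [0, 0, -1, 0, 0, 0, 0], [0, 0, -1, 0, 0, 0, 0], [0, 0, -1, 0, 0, 0, 0]]}}

```text
clock: 44.95
eef_pos: [447.5, 342.1, 336.5]
tool_rot: [0.918, 0.396, 0.0, 0.0]
ft_force: [-0.4, -0.7, -0.5]
gripper_width: 0.502
grip_force: 0.0
```

{"op": "move_arm", "data": {"motion": [[0, 0, -1, 0, 0, 0, 0], [0, 0, -1, 0, 0, 0, 0], [0, 0, -1, 0, 0, 0, 0], [0, 0, -1, 0, 0, 0, 0], [0, 0, -1, 0, 0, 0, 0], [0, 0, -1, 0, 0, 0, 0], [0, 0, -1, 0, 0, 0, 0], [0, 0, -1, 0, 0, 0, 0], [0, 0, -1, 0, 0, 0, 0], [0, 0, -1, 0, 0, 0, 0], [0, 0, -1, 0, 0, 0, 0], [0, 0, -1, 0, 0, 0, 0], [0, 0, -1, 0, 0, 0, 0], [0, 0, -1, 0, 0, 0, 0], [0, 0, -1, 0, 0, 0, 0], [0, 0, -1, 0, 0, 0, 0], [0, 0, -1, 0, 0, 0, 0], [0, 0, -1, 0, 0, 0, 0], [0, 0, -1, 0, 0, 0, 0], [0, 0, -1, 0, 0, 0, 0]]}}

```text
clock: 47.45
eef_pos: [447.6, 342.0, 336.4]
tool_rot: [0.287, 0.958, -0.0, 0.001]
ft_force: [0.2, -0.2, 0.6]
gripper_width: 0.496
grip_force: 0.0
```

```bash
python3 - <<'E'
from h import *
o=bot.get_obs(); print(np.rad2deg(toolyaw()),o['qpos'].round(2))
plan([394.7,353,330],np.deg2rad(168.5))
E
```

```text
146.58837152123783 [-0.36  0.61 -0.52  1.75  0.38  0.88 -0.06]
from [447.6 342.  336.4] turn/5deg [-0.    0.02 -4.38] shift/30mm [1.8  0.01 0.21] t 47.45
```

{"op": "move_arm", "data": {"motion": [[0, 0, -1, 0, 0, 0, 0], [0, 0, -1, 0, 0, 0, 0], [0, 0, -1, 0, 0, 0, 0], [0, 0, -0.9, 0, 0, 0, 0], [0, 0, -0.48, 0.6, 0, 0.2, 0], [0, 0, 0, 0.7, 0, 0, 0], [0, 0, 0, 0.5, 0, 0, 0], [0, 0, 0, 0, 0, 0, 0], [0, 0, 0, 0, 0, 0, 0], [0, 0, 0, 0, 0, 0, 0]]}}

```text
clock: 48.7
eef_pos: [395.5, 353.6, 329.8]
tool_rot: [0.102, 0.995, 0.0, 0.0]
ft_force: [0.2, 0.0, 0.7]
gripper_width: 0.499
grip_force: 0.0
```

```bash
python3 - <<'E'
from h import *
o=bot.get_obs(); print(o['eef_pos'],np.rad2deg(toolyaw()),o['qvel'].round(3),o['qpos'].round(2))
p,d,ci=snap('wrist','w4.png'); np.savez('w4.npz',p=p,d=d,W=cloud(d,ci),**{k:ci[k] for k in ci})
E
```

```text
[395.51936443 353.61987579 329.75192174] 168.27538408981644 [ 0.003  0.001 -0.003  0.001 -0.003  0.    -0.001] [-0.36  0.59 -0.63  1.85  0.45  0.85  0.15]
```

View pics/w4.png

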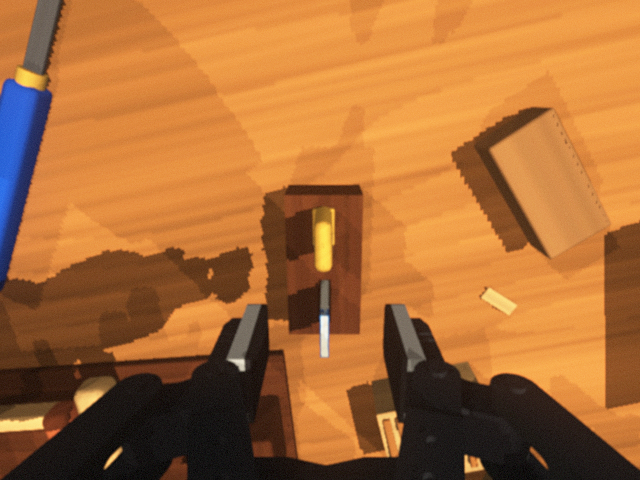

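The flipped wrist view shows the key bow at (323,240) in the stand, with the gauge standing in its slot at (324,320).

```bash
python3 - <<'E'
from h import *
f=np.load('w4.npz'); p,W=f['p'],f['W']; ci={k:f[k] for k in('mtx','rvec','tvec')}; z=W[...,2]
v,u=np.mgrid[:480,:640]
k=(u>300)&(u<345)&(v>200)&(v<275)&(z>70)&(z<90); g=(u>310)&(u<335)&(v>285)&(v<362)&(z>70)&(z<90)
for n,m in(('key',k),('gauge',g)):
    zt=np.percentile(z[m],90); m&=z>zt-3
    P=plane(np.c_[u[m],v[m]],zt,ci)[:,:2].astype(np.float32); print(n,zt,m.sum(),cv2.minAreaRect(P))
m=(u>300)&(u<345)&(v>200)&(v<275)&(z>36.5)&(z<46); print('collar',W[m].mean(0),cv2.minAreaRect(W[m][:,:2].astype(np.float32)))
E
```

```text
key 78.78598830139165 754 ((392.9643859863281, 352.56072998046875), (9.205588340759277, 28.275815963745117), 78.46675872802734)
gauge 80.06062979131264 394 ((446.0199279785156, 342.25592041015625), (4.733026504516602, 29.112220764160156), 78.20723724365234)
collar [389.99223566 354.29605766  38.9607749 ] ((392.2150573730469, 352.76763916015625), (13.988523483276367, 26.36966323852539), 78.60260772705078)
```

{"op": "move_arm", "data": {"motion": [[0, 0, 0, 0.03, -0.03, 0.5, 0], [0, 0, 0, 0, 0, 0.9, 0], [0, 0, 0, 0, 0, 0.9, 0], [0, 0, 0, 0, 0, 0.7, 0], [0, 0, 0, 0, 0, 0.4, 0], [0, 0, 0, 0, 0, 0.28, 0], [0, 0, 0, 0, 0, 0, 0], [0, 0, 0, 0, 0, 0, 1], [0, 0, 0, 0, 0, 0, 1], [0, 0, 0, 0, 0, 0, 1], [0, 0, 0, 0, 0, 0, 1], [0, 0, 0, 0, 0, 0, 1], [0, 0, 0, 0, 0, 0, 1]], "grip_force": 60}}

```text
clock: 50.38
eef_pos: [393.9, 353.4, 220.0]
tool_rot: [0.101, 0.995, 0.0, 0.001]
ft_force: [-0.8, -0.7, 5.3]
gripper_width: 0.106
grip_force: 59.4
```

```bash
python3 - <<'E'
from h import *
o=bot.get_obs(); print(o['eef_pos'],np.rad2deg(toolyaw()),o['ft_force'],o['moment'],o['gripper_width'])
placed('side')
plan([559,257,345],np.deg2rad(152))
E
```

```text
[393.85916007 353.38048129 220.04043279] 168.35942538864433 [-0.77449951 -0.71170796  5.33899826] [-0.14624795  0.04577023  0.02251379] 0.10580371341960854
side placed mid [588.8  43.7] [23. 51.] 84.1 rack xy [ 56.5 -26.3] z [56.9 63.  65.5] [248. 177.  75.]
side placed mid [453.8  -0.6] [23. 35.] 78.2 rack xy [-72.2 -86.7] z [57.1 61.9 65.1] [102.  53.  28.]
side placed mid [574.8 154. ] [ 49. 131.] 83.4 rack xy [29.1 81.4] z [58.  63.4 65.5] [251. 173.  96.]
from [393.8 353.4 220. ] turn/5deg [0.01 0.01 3.27] shift/30mm [-6.37 -0.25 -4.17] t 50.42
```

{"op": "move_arm", "data": {"motion": [[0, 0, 0, 0, 0, -0.4, 1], [0, 0, 0, 0, 0, -0.7, 1], [0, 0, 0, 0, 0, -0.9, 1], [0, 0, 0.8, 0, 0, -0.9, 1], [0, 0, 0.8, 0, 0, -0.9, 1], [0, 0, 0.8, 0, 0, -0.37, 1], [0, 0, 0.87, 0, 0, 0, 1], [0, 0, 0, -0.7, -0.05, 0, 1], [0, 0, 0, -0.9, -0.05, 0, 1], [0, 0, 0, -0.9, -0.05, 0, 1], [0, 0, 0, -0.9, -0.05, 0, 1], [0, 0, 0, -0.9, -0.05, 0, 1], [0, 0, 0, -0.9, 0, 0, 1], [0, 0, 0, -0.7, 0, 0, 1], [0, 0, 0, -0.47, 0, 0, 1], [0, 0, 0, 0, 0, 0, 1], [0, 0, 0, 0, 0, 0, 1], [0, 0, 0, 0, 0, 0, 1], [0, 0, 0, 0, 0, 0, 1]]}}

```text
clock: 52.8
eef_pos: [558.4, 257.5, 344.6]
tool_rot: [0.241, 0.97, 0.0, -0.0]
ft_force: [0.1, 0.5, -1.5]
gripper_width: 0.106
grip_force: 58.6
```

```bash
python3 - <<'E'
from h import *
o=bot.get_obs(); print(o['eef_pos'],np.rad2deg(toolyaw()),o['qvel'].round(3),o['qpos'].round(2),o['gripper_width'])
p,d,ci=snap('wrist','w5.png'); np.savez('w5.npz',p=p,d=d,W=cloud(d,ci),**{k:ci[k] for k in ci})
E
```

```text
[558.38056886 257.45336485 344.62320017] 152.09016047293971 [ 0.005  0.002  0.004 -0.004  0.001 -0.    -0.   ] [-0.14  0.67 -0.55  1.6   0.4   0.99  0.26] 0.10588013248635418
```

View pics/w5.png

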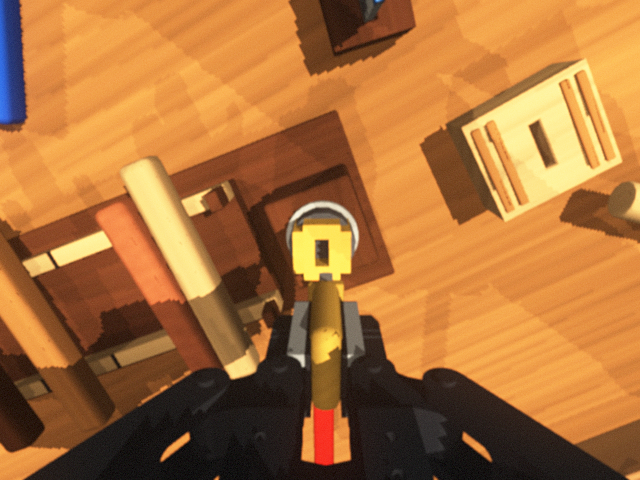

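The view shows the lock's brass face at (322,250) with its slot at (321,252), lined up with the held key (tip at (326,278)). The red-brown gouge at (150,280) looks closer to the pale one at (190,265) than where I put it, so I'll measure it.

```bash
python3 - <<'E'
from h import *
f=np.load('w5.npz'); p,W=f['p'],f['W']; ci={k:f[k] for k in('mtx','rvec','tvec')}; z=W[...,2]
v,u=np.mgrid[:480,:640]
m=(u>305)&(u<340)&(v>230)&(v<272)
lt=m&(z>90)&(z<97); print('top z',np.median(z[lt]))
for nm,q in(('depth',m&(z<85)),('dark',m&(p.max(2)<75))):
    k,l,s,c=cv2.connectedComponentsWithStats(q.astype(np.uint8)); i=1+np.argmax(s[1:,4]); q=l==i; P=plane(np.c_[u[q],v[q]],94,ci)[:,:2].astype(np.float32); print(nm,s[i],cv2.minAreaRect(P))
t=(u>280)&(u<365)&(v>205)&(v<290)&(z>90)&(z<98); P=plane(np.c_[u[t],v[t]],94,ci)[:,:2].astype(np.float32); print('face',cv2.minAreaRect(P))
b=(u>310)&(u<345)&(v>255)&(v<300)&(z>125)&(z<165)
Q=W[b]
for lo in range(128,164,4):
    q=Q[(Q[:,2]>=lo)&(Q[:,2]<lo+4)]
    if len(q)>5: print(lo,len(q),np.round(q.mean(0),1))
placed('wrist')
E
```

```text
top z 93.45125676906595
depth [315 240  14  22 299] ((556.9596557617188, 255.9901885986328), (7.134890556335449, 12.163623809814453), 62.03666305541992)
dark [318 241   9  17 100] ((556.307373046875, 256.6561584472656), (4.365992069244385, 9.247298240661621), 62.06745147705078)
face ((557.7021484375, 255.51730346679688), (31.42823028564453, 33.0931510925293), 62.343971252441406)
136 14 [552.7 260.6 139.3]
140 49 [552.6 260.8 142.2]
144 49 [552.6 260.7 145.9]
156 36 [548.7 263.7 159.3]
160 166 [550.7 264.2 162.2]
wrist placed mid [544.2 155.6] [ 49. 159.] 83.5 rack xy [-1.5 79.3] z [58.4 62.9 64.2] [237. 138.  75.]
wrist placed mid [542.7  47.8] [ 23. 140.] 83.1 rack xy [ 10.1 -27.8] z [57.3 62.6 64.1] [170.  99.  46.]
wrist placed mid [593.9 196.1] [ 8. 12.] 84.2 rack xy [ 42.9 125.6] z [57.  61.2 62.5] [74. 40. 23.]
wrist placed mid [578.3 -16.5] [22. 48.] 80.7 rack xy [ 53.3 -87.4] z [56.8 62.  63.8] [57. 31. 17.]
```

```bash
python3 - <<'E'
from h import *
f=np.load('w5.npz'); p,W=f['p'],f['W']; z=W[...,2]; a=np.deg2rad(-7); x=np.array([np.cos(a),np.sin(a)]); y=np.array([-x[1],x[0]])
def go(n,p,W):
    z=W[...,2]; hsv=cv2.cvtColor(p,cv2.COLOR_RGB2HSV); rel=W[...,:2]-[536,76.7]; X=rel@x; Y=rel@y
    m=(z>59)&(z<68)&(abs(X)<100)&(Y>-10)&(Y<118)
    for nm,q in(('pale',m&(hsv[...,0]>=13)),('red',m&(hsv[...,0]<13))):
        P=np.c_[X[q],Y[q]]; print(n,nm,len(P),np.round(np.percentile(P,[2,98],0),1).tolist(),[np.round(t,1) for t in cv2.minAreaRect(P.astype(np.float32))],np.round(np.percentile(z[q],[5,50,95]),1), np.round(np.polyfit(P[:,0],z[q],1),4))
go('wrist',p,W)
for n in('top','side'):
    p,d,ci=snap(n); go(n,p,cloud(d,ci))
    if n=='top': cv2.imwrite('pics/t2.png',cv2.resize(p[120:280,180:380,::-1],None,fx=4,fy=3.7))
E
```

```text
wrist pale 7698 [[-78.0, 82.5], [71.3, 102.4]] [array([-2.2, 79.2]), array([157.7,  48.2]), np.float64(0.4)] [60.2 63.  64.3] [4.00000e-04 6.28085e+01]
wrist red 5906 [[-60.6, 56.9], [58.5, 78.8]] [array([ 2.2, 79.3]), array([132.2,  45.4]), np.float64(2.7)] [60.  63.  64.3] [1.00000e-03 6.27321e+01]
top pale 491 [[-41.1, 72.2], [94.3, 100.3]] [array([26.6, 88.2]), array([ 37. , 149.1]), np.float64(82.3)] [59.7 62.5 65.7] [1.6000e-03 6.2641e+01]
top red 594 [[-58.5, 54.1], [89.2, 76.7]] [array([15.4, 65.5]), array([154.8,  22. ]), np.float64(2.8)] [59.7 62.4 65.4] [9.00000e-04 6.25422e+01]
side pale 764 [[-77.5, 62.9], [83.5, 104.4]] [array([10.1, 83.5]), array([178.9,  49. ]), np.float64(3.1)] [59.8 63.5 65.3] [-2.0000e-03  6.3214e+01]
side red 397 [[-60.5, 57.8], [89.2, 81.1]] [array([16.9, 68.9]), array([156.9,  23.9]), np.float64(2.0)] [59.8 63.6 65.5] [9.90000e-03 6.30234e+01]
```

View pics/t2.png

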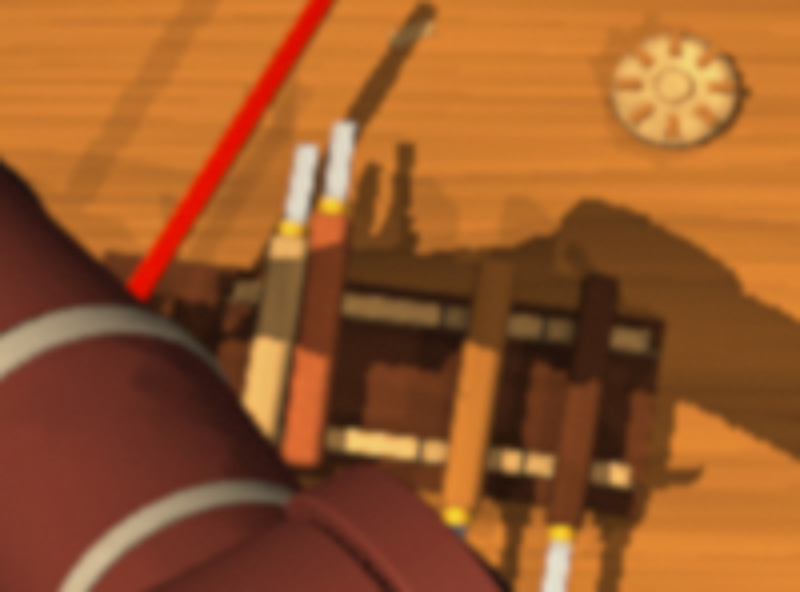

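Red-brown has been knocked about 40 mm along the rack against pale. It still lies level across both rails (handle from x≈−65 to +90, z top 63), side by side with pale, so the requirement holds and I leave it. Now I'll refine the slot measurement.

```bash
python3 - <<'E'
from h import *
f=np.load('w5.npz'); p,W=f['p'],f['W']; ci={k:f[k] for k in('mtx','rvec','tvec')}; z=W[...,2]
v,u=np.mgrid[:480,:640]
m=(u>305)&(u<340)&(v>230)&(v<285)
print(np.round(z[236:290:3,321]),p[236:290:3,321].max(1))
for th in(88,90,91):
    q=m&(z<th); k,l,s,c=cv2.connectedComponentsWithStats(q.astype(np.uint8)); i=1+np.argmax(s[1:,4]); q=l==i; P=plane(np.c_[u[q],v[q]],94,ci)[:,:2].astype(np.float32); print(th,s[i],cv2.minAreaRect(P))
K,Rm,t=ext(ci)
# where the face edges are along tool x / y through slot
a=np.deg2rad(152.1); tx=np.array([np.cos(a),np.sin(a)]); ty=np.array([np.sin(a),-np.cos(a)])
fz=(z>90)&(z<98)&(u>280)&(u<365)&(v>205)&(v<300); P=plane(np.c_[u[fz],v[fz]],94,ci)[:,:2]-[558.4,257.5]
print('face rel TCP tx',np.percentile(P@tx,[1,99]),'ty',np.percentile(P@ty,[1,99]))
E
```

```text
[ 93.  93.  80.  82.  80.  81.  79.  80.  83.  88.  92.  94.  93. 141.
 146. 159. 168. 171.] [254 234  68  63  66  71  69  75 111 162 239 254 254 122  87 115 124 120]
88 [315 240  14  24 328] ((557.47802734375, 255.70916748046875), (7.150566101074219, 13.343006134033203), 62.03450393676758)
90 [315 240  14  25 344] ((557.7383422851562, 255.56910705566406), (7.156189918518066, 13.934103965759277), 62.034461975097656)
91 [314 240  15  26 355] ((557.8887939453125, 255.21981811523438), (7.60483980178833, 14.540231704711914), 62.151634216308594)
face rel TCP tx [-16.26011175  15.65222886] ty [-17.45010405  13.41711448]
```

{"op": "move_arm", "data": {"motion": [[0, 0, 0, -0.01, -0.07, 0.3, 1], [0, 0, 0, 0, 0, 0.5, 1], [0, 0, 0, 0, 0, 0.4, 1], [0, 0, 0, 0, 0, 0.2, 1], [0, 0, 0, 0, 0, 0.1, 1], [0, 0, 0, 0, 0, 0, 1], [0, 0, 0, 0, 0, 0, 1]]}}

```text
clock: 53.88
eef_pos: [558.3, 255.1, 299.9]
tool_rot: [0.242, 0.97, 0.0, 0.0]
ft_force: [-0.3, 0.3, -1.7]
gripper_width: 0.106
grip_force: 58.6
```

```bash
python3 - <<'E'
from h import *
o=bot.get_obs(); print(o['eef_pos'],np.rad2deg(toolyaw()),o['ft_force'],o['moment'],o['gripper_width'])
plan([557.4,255.5,280],np.deg2rad(152.1))
E
```

```text
[558.31652789 255.09578904 299.92466174] 152.0189527968432 [-0.25342055  0.33457899 -1.73777633] [ 0.03161879  0.01927796 -0.02402241] 0.10626635009554
from [558.3 255.1 299.9] turn/5deg [ 0.01  0.01 -0.02] shift/30mm [ 0.03 -0.    0.66] t 53.88
```

Tip is in with no force; continuing down gently.

{"op": "move_arm", "data": {"motion": [[0, 0, 0, 0, 0, 0.12, 1], [0, 0, 0, 0, 0, 0.12, 1], [0, 0, 0, 0, 0, 0.12, 1], [0, 0, 0, 0, 0, 0.12, 1], [0, 0, 0, 0, 0, 0.1, 1], [0, 0, 0, 0, 0, 0, 1], [0, 0, 0, 0, 0, 0, 1]]}}

```text
clock: 54.75
eef_pos: [558.3, 254.9, 282.2]
tool_rot: [0.242, 0.97, 0.0, 0.0]
ft_force: [0.3, 0.1, -1.6]
gripper_width: 0.107
grip_force: 58.6
```

```bash
python3 - <<'E'
from h import *
o=bot.get_obs(); print(o['eef_pos'],np.rad2deg(toolyaw()),o['ft_force'],o['moment'],o['gripper_width'])
E
```

```text
[558.26842956 254.94624723 282.1616056 ] 152.01306197807756 [ 0.33969868  0.09261557 -1.63999488] [-0.00917253  0.0262871   0.04262068] 0.10724546112027536
```

{"op": "move_arm", "data": {"motion": [[0, 0, 0, 0, 0, 0.04, 1], [0, 0, 0, 0, 0, 0.03, 1], [0, 0, 0, 0, 0, 0.03, 1], [0, 0, 0, 0, 0, 0, 1], [0, 0, 0, 0, 0, 0, 1]]}}

```text
clock: 55.38
eef_pos: [558.2, 255.0, 280.1]
tool_rot: [0.242, 0.97, 0.0, 0.0]
ft_force: [-2.0, -1.2, 4.3]
gripper_width: 0.105
grip_force: 59.5
```

```bash
python3 - <<'E'
from h import *
o=bot.get_obs(); print(o['eef_pos'],np.rad2deg(toolyaw()),o['ft_force'],o['moment'],o['gripper_width'],o['qpos'].round(2))
E
```

```text
[558.16134129 254.99173058 280.08275537] 152.01288295367902 [-1.95814953 -1.15696934  4.27108762] [-3.04920204e-01  3.55019992e-01  1.23241951e-04] 0.10511907997201107 [-0.16  0.75 -0.51  1.66  0.46  0.86  0.22]
```

{"op": "move_arm", "data": {"motion": [[0, 0, 0.4, 0, 0, 0, 1], [0, 0, 0.8, 0, 0, 0, 1], [0, 0, 0.8, 0, 0, 0, 1], [0, 0, 0.8, 0, 0, 0, 1], [0, 0, 0.8, 0, 0, 0, 1], [0, 0, 0.8, 0, 0, 0, 1], [0, 0, 0.8, 0, 0, 0, 1], [0, 0, 0, 0, 0, 0, 1]]}}

```text
clock: 56.38
eef_pos: [558.1, 255.0, 280.0]
tool_rot: [0.454, 0.891, 0.0, 0.0]
ft_force: [-1.7, -1.0, 5.1]
gripper_width: 0.11
grip_force: 59.6
```

```bash
cat > bar.py <<'E'
from h import *
o=bot.get_obs(); print(o['eef_pos'],'yaw',np.rad2deg(toolyaw()),o['ft_force'],o['moment'],o['gripper_width'])
p,d,ci=snap('side'); W=cloud(d,ci); m=(p[...,0]>140)&(p[...,1]<40)&(p[...,2]<40)&(W[...,2]>55)&(W[...,2]<90)
r=cv2.minAreaRect(plane(np.argwhere(m)[:,::-1],78,ci)[:,:2].astype(np.float32)); print('bar',m.sum(),r)
q=W[m]; 
E
python3 bar.py
```

```text
[558.09783884 255.03392921 280.02584784] yaw 125.99642270035115 [-1.74136644 -0.99967541  5.10295267] [-0.2738664   0.42732146 -0.00190334] 0.11042488518405211
bar 86 ((668.1654052734375, 154.15792846679688), (12.62753963470459, 220.20338439941406), 46.21192932128906)
```

{"op": "move_arm", "data": {"motion": [[0, 0, 0.7, 0, 0, 0, 1], [0, 0, 0.8, 0, 0, 0, 1], [0, 0, 0.8, 0, 0, 0, 1], [0, 0, 0.8, 0, 0, 0, 1], [0, 0, 0.8, 0, 0, 0, 1], [0, 0, 0.8, 0, 0, 0, 1], [0, 0, 0.8, 0, 0, 0, 1], [0, 0, 0.8, 0, 0, 0, 1], [0, 0, 0.8, 0, 0, 0, 1], [0, 0, 0.8, 0, 0, 0, 1], [0, 0, 0.8, 0, 0, 0, 1], [0, 0, 0, 0, 0, 0, 1]]}}

```text
clock: 57.92
eef_pos: [557.9, 255.0, 280.1]
tool_rot: [0.752, 0.659, -0.0, 0.0]
ft_force: [-2.2, -1.0, 6.4]
gripper_width: 0.113
grip_force: 59.7
```

```bash
python3 bar.py
```

```text
[557.88365362 254.9612976  280.05851639] yaw 82.51112964792861 [-2.20747795 -0.96958233  6.44114548] [-0.34813261  0.5592434   0.05216032] 0.1130133590214255
bar 364 ((565.6514282226562, 108.8235855102539), (14.451513290405273, 227.01577758789062), 2.9463605880737305)
```

{"op": "move_arm", "data": {"motion": [[0, 0, 0.6, 0, 0, 0, 1], [0, 0, 0.6, 0, 0, 0, 1], [0, 0, 0.6, 0, 0, 0, 1], [0, 0, 0.4, 0, 0, 0, 1], [0, 0, 0, 0, 0, 0, 1]]}}

```text
clock: 58.6
eef_pos: [557.8, 255.0, 280.0]
tool_rot: [0.811, 0.585, -0.0, 0.0]
ft_force: [-2.8, -2.1, 6.4]
gripper_width: 0.108
grip_force: 59.7
```

```bash
python3 bar.py
```

```text
[557.84394214 254.96232588 280.04202371] yaw 71.54624333992528 [-2.75126153 -2.14547621  6.40431537] [-0.29006913  0.57092698  0.08271467] 0.10751893836041589
bar 406 ((539.7236328125, 111.54241943359375), (231.1306610107422, 15.543815612792969), 82.85408020019531)
```

{"op": "move_arm", "data": {"motion": [[0, 0, 0.4, 0, 0, 0, 1], [0, 0, 0.4, 0, 0, 0, 1], [0, 0, 0, 0, 0, 0, 1]]}}

```text
clock: 59.02
eef_pos: [557.8, 255.1, 280.1]
tool_rot: [0.831, 0.557, -0.0, 0.0]
ft_force: [-1.6, -0.2, 7.1]
gripper_width: 0.102
grip_force: 59.8
```

```bash
python3 bar.py
```

```text
[557.77224204 255.13219461 280.0692761 ] yaw 67.66464307849294 [-1.59000491 -0.15038457  7.09394193] [-0.3465498   0.54889333  0.4100481 ] 0.10234133051884582
bar 404 ((539.70703125, 111.93666076660156), (230.3211212158203, 15.542683601379395), 82.63655090332031)
```

{"op": "move_arm", "data": {"motion": [[0, 0, -0.5, 0, 0, 0, 1], [0, 0, -0.6, 0, 0, 0, 1], [0, 0, -0.6, 0, 0, 0, 1], [0, 0, 0, 0, 0, 0, 1]]}}

```text
clock: 59.58
eef_pos: [558.0, 255.0, 280.1]
tool_rot: [0.788, 0.616, 0.0, -0.0]
ft_force: [-2.4, -0.8, 6.3]
gripper_width: 0.105
grip_force: 59.6
```

```bash
python3 bar.py
```

```text
[558.04323415 255.00510998 280.0523508 ] yaw 76.0463494467623 [-2.36160392 -0.79993435  6.27558902] [-0.20772689  0.44114415 -0.01581902] 0.10480089465400456
bar 416 ((539.7739868164062, 111.94400024414062), (230.32119750976562, 15.543815612792969), 82.85408020019531)
```

Moment is relieved and the bar has stayed shut. Pulling the key straight up.

{"op": "move_arm", "data": {"motion": [[0, 0, 0, 0, 0, -0.1, 1], [0, 0, 0, 0, 0, -0.2, 1], [0, 0, 0, 0, 0, -0.3, 1], [0, 0, 0, 0, 0, -0.4, 1], [0, 0, 0, 0, 0, -0.5, 1], [0, 0, 0, 0, 0, -0.6, 1], [0, 0, 0, 0, 0, 0, 1]]}}

```text
clock: 60.5
eef_pos: [558.7, 255.2, 344.4]
tool_rot: [0.788, 0.616, 0.002, 0.0]
ft_force: [0.3, 0.0, -1.1]
gripper_width: 0.11
grip_force: 58.6
```

```bash
python3 bar.py; python3 - <<'E'
from h import *
placed('side'); plan([393.9,353.4,345],np.deg2rad(168.4))
p,d,ci=snap('wrist','w6.png'); W=cloud(d,ci); np.savez('w6.npz',p=p,W=W)
E
```

```text
[558.71662525 255.22653503 344.43629049] yaw 76.01288527668473 [ 0.27922924  0.00697527 -1.13354332] [ 0.04895113 -0.00702251 -0.04733183] 0.10963449330297849
bar 437 ((540.2578125, 114.42726135253906), (235.32296752929688, 15.497156143188477), 83.129638671875)
side placed mid [573.6 -16.1] [24. 56.] 83.7 rack xy [ 48.6 -87.6] z [56.7 63.  65.7] [62.5 33.5 20. ]
side placed mid [483.5  -5.5] [26. 96.] 83.2 rack xy [-42.1 -88. ] z [57.3 62.7 65.2] [143.   73.5  38. ]
side placed mid [583.3  44.9] [23. 60.] 81.3 rack xy [ 50.9 -25.8] z [56.9 63.  65.4] [128.  74.  33.]
side placed mid [492.   55.3] [23. 93.] 82.2 rack xy [-41.1 -26.6] z [56.8 62.7 65.4] [244. 169.  70.]
side placed mid [602.6 150.9] [48. 75.] 86.4 rack xy [57.1 81.7] z [58.4 63.3 65.4] [140.  85.  48.]
side placed mid [508.  160.4] [52. 85.] 83.7 rack xy [-37.9  79.7] z [57.8 63.2 65.4] [240. 150.  78.]
from [558.1 254.8 342.2] turn/5deg [  0.     0.   -18.48] shift/30mm [ 6.02  2.12 -0.09] t 60.6
```

View pics/w6.png

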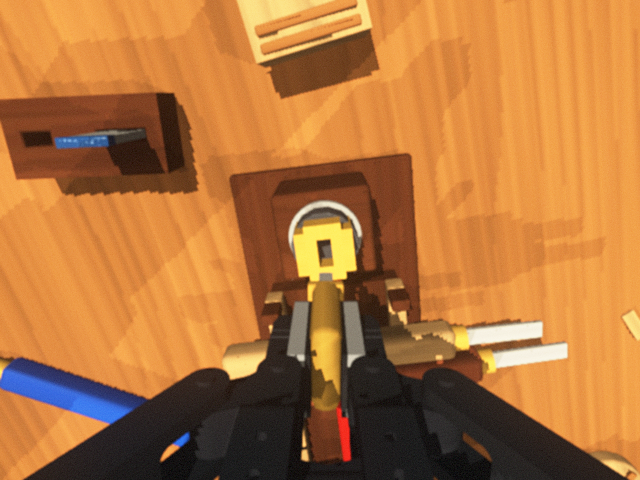

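Key is out, the lock slot is at (324,252), and the red bar lies over the handles. The stand is at (85,135) with the gauge upright and the key slot free at (37,138).

{"op": "move_arm", "data": {"motion": [[0, 0, -1, 0, 0, 0, 1], [0, 0, -1, 0, 0, 0, 1], [0, 0, -1, 0, 0, 0, 1], [0, 0, -1, 0, 0, 0, 1], [0, 0, -1, 0, 0, 0, 1], [0, 0, -1, 0, 0, 0, 1], [0, 0, -1, 0, 0, 0, 1], [0, 0, -1, 0, 0, 0, 1], [0, 0, -1, 0, 0, 0, 1], [0, 0, -1, 0, 0, 0, 1], [0, 0, -1, 0, 0, 0, 1], [0, 0, -1, 0, 0, 0, 1], [0, 0, -1, 0, 0, 0, 1], [0, 0, -1, 0, 0, 0, 1], [0, 0, -1, 0, 0, 0, 1], [0, 0, -1, 0, 0, 0, 1], [0, 0, -1, 0, 0, 0, 1], [0, 0, -1, 0, 0, 0, 1], [0, 0, -0.48, 0, 0, 0, 1]]}}

```text
clock: 63.02
eef_pos: [558.2, 254.5, 341.1]
tool_rot: [0.1, 0.995, -0.0, -0.001]
ft_force: [-0.6, -1.2, -1.4]
gripper_width: 0.106
grip_force: 58.6
```

{"op": "move_arm", "data": {"motion": [[0, 0, 0, 0.7, 0.25, 0, 1], [0, 0, 0, 0.9, 0.3, 0, 1], [0, 0, 0, 0.9, 0.3, 0, 1], [0, 0, 0, 0.9, 0.3, 0, 1], [0, 0, 0, 0.9, 0.3, 0, 1], [0, 0, 0, 0.9, 0.3, 0, 1], [0, 0, 0, 0.5, 0.2, 0, 1], [0, 0, 0, 0.32, 0.17, 0, 1], [0, 0, 0, 0, 0, 0, 1], [0, 0, 0, 0, 0, 0, 1], [0, 0, 0, 0, 0, 0, 1], [0, 0, 0, 0, 0, 0, 1]]}}

```text
clock: 64.53
eef_pos: [394.6, 353.1, 341.9]
tool_rot: [0.102, 0.995, -0.0, 0.0]
ft_force: [0.2, -0.3, -1.3]
gripper_width: 0.104
grip_force: 58.6
```

```bash
python3 - <<'E'
from h import *
o=bot.get_obs(); print(o['eef_pos'],np.rad2deg(toolyaw()),o['qvel'].round(3),o['gripper_width'])
p,d,ci=snap('wrist','w7.png'); W=cloud(d,ci); z=W[...,2]; v,u=np.mgrid[:480,:640]
m=(u>305)&(u<345)&(v>190)&(v<260)
for th in(26,30):
    q=m&(z<th); k,l,s,c=cv2.connectedComponentsWithStats(q.astype(np.uint8)); i=1+np.argmax(s[1:,4]); q=l==i; P=plane(np.c_[u[q],v[q]],34,ci)[:,:2].astype(np.float32); print(th,s[i],cv2.minAreaRect(P))
b=(u>305)&(u<345)&(v>240)&(v<310)&(z>125)&(z<165); Q=W[b]
for lo in range(128,164,4):
    q=Q[(Q[:,2]>=lo)&(Q[:,2]<lo+4)]
    if len(q)>5: print(lo,len(q),np.round(q.mean(0),1))
t=(u>300)&(u<350)&(v>280)&(v<430)&(z>165)&(z<215); Q=W[t]; zt=np.percentile(Q[:,2],95); print(zt,cv2.minAreaRect(Q[Q[:,2]>zt-4][:,:2].astype(np.float32)))
plan([393.9,353.4,245],np.deg2rad(168.36))
E
```

```text
[394.58855169 353.06350407 341.94980585] 168.34153867018475 [-0.004  0.    -0.005  0.001  0.    -0.001 -0.001] 0.10391071409501809
26 [318 209  14  23 294] ((393.1175842285156, 352.755126953125), (8.652469635009766, 15.37188720703125), 78.53144073486328)
30 [318 209  14  25 325] ((393.7995300292969, 352.5661315917969), (8.751705169677734, 16.78365135192871), 78.53135681152344)
136 43 [388.2 354.3 138. ]
140 58 [388.2 354.5 142.1]
144 11 [388.  354.  144.7]
156 160 [384.5 355.1 158.5]
160 121 [385.9 355.2 160.7]
208.5850488308931 ((394.7304382324219, 352.74658203125), (13.864331245422363, 23.326181411743164), 77.38141632080078)
from [394.4 353.2 342. ] turn/5deg [-0. -0.  0.] shift/30mm [0.02 0.   3.23] t 64.58
```

View pics/w7.png

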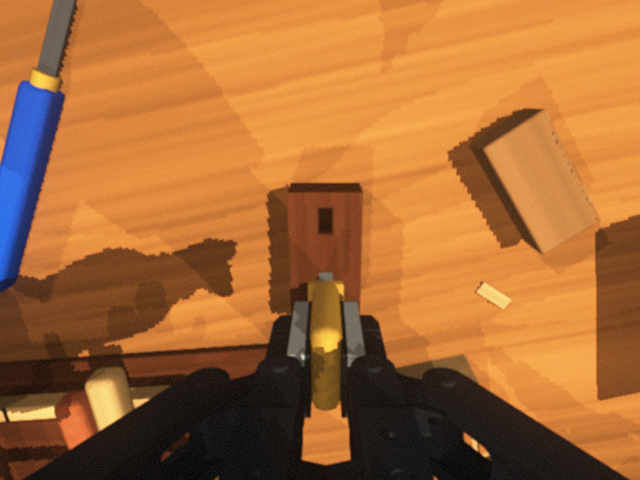

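The view shows the free key slot at (326,221) with the held key (tip at (326,275)) above it and aligned.

{"op": "move_arm", "data": {"motion": [[0, 0, 0, 0.03, -0.01, 0.5, 1], [0, 0, 0, 0, 0, 0.9, 1], [0, 0, 0, 0, 0, 0.8, 1], [0, 0, 0, 0, 0, 0.6, 1], [0, 0, 0, 0, 0, 0.3, 1], [0, 0, 0, 0, 0, 0.2, 1], [0, 0, 0, 0, 0, 0.1, 1], [0, 0, 0, 0, 0, 0, 1]]}}

```text
clock: 65.58
eef_pos: [393.2, 353.5, 240.3]
tool_rot: [0.101, 0.995, 0.0, 0.0]
ft_force: [0.7, 0.2, -1.3]
gripper_width: 0.113
grip_force: 58.6
```

```bash
python3 - <<'E'
from h import *
o=bot.get_obs(); print(o['eef_pos'],np.rad2deg(toolyaw()),o['ft_force'],o['moment'])
E
```

```text
[393.17925334 353.45493721 240.27666412] 168.41592476126857 [ 0.66482057  0.159249   -1.33036527] [0.03815155 0.05372522 0.00659126]
```

{"op": "move_arm", "data": {"motion": [[0, 0, 0, -0.01, 0, 0.12, 1], [0, 0, 0, 0, 0, 0.12, 1], [0, 0, 0, 0, 0, 0.12, 1], [0, 0, 0, 0, 0, 0.12, 1], [0, 0, 0, 0, 0, 0.1, 1], [0, 0, 0, 0, 0, 0.05, 1], [0, 0, 0, 0, 0, 0.05, 1], [0, 0, 0, 0, 0, 0, 1], [0, 0, 0, 0, 0, 0, 1]]}}

```text
clock: 66.7
eef_pos: [393.3, 353.4, 220.1]
tool_rot: [0.101, 0.995, 0.0, 0.0]
ft_force: [-1.3, -0.6, 4.4]
gripper_width: 0.107
grip_force: 59.1
```

```bash
python3 - <<'E'
from h import *
o=bot.get_obs(); print(o['eef_pos'],np.rad2deg(toolyaw()),o['ft_force'],o['moment'])
E
```

```text
[393.33544454 353.35193866 220.05779447] 168.4214369619453 [-1.27514    -0.57162238  4.42898579] [-0.19621312  0.14635199  0.01437851]
```

{"op": "move_arm", "data": {"motion": [[0, 0, 0, 0, 0, 0.03, 1], [0, 0, 0, 0, 0, 0, 1], [0, 0, 0, 0, 0, 0, 0], [0, 0, 0, 0, 0, 0, 0], [0, 0, 0, 0, 0, 0, 0], [0, 0, 0, 0, 0, -0.3, 0], [0, 0, 0, 0, 0, -0.7, 0], [0, 0, 0, 0, 0, -1, 0], [0, 0, 0, 0, 0, -1, 0], [0, 0, 0, 0, 0, -0.8, 0], [0, 0, 0, 0, 0, 0, 0], [0, 0, 0, 0, 0, 0, 0]]}}

```text
clock: 68.2
eef_pos: [393.3, 352.9, 332.3]
tool_rot: [0.101, 0.995, -0.0, -0.0]
ft_force: [0.6, -0.2, -0.4]
gripper_width: 0.499
grip_force: 0.0
```

```bash
python3 bar.py; python3 - <<'E'
from h import *
p,d,ci=snap('wrist'); W=cloud(d,ci); z=W[...,2]; v,u=np.mgrid[:480,:640]
k=(u>300)&(u<345)&(v>195)&(v<280)&(z>70)&(z<95); g=(u>310)&(u<340)&(v>282)&(v<375)&(z>70)&(z<95)
for n,m in(('key',k),('gauge',g)):
    zt=np.percentile(z[m],90); m&=z>zt-3
    P=plane(np.c_[u[m],v[m]],zt,ci)[:,:2].astype(np.float32); print(n,zt,m.sum(),cv2.minAreaRect(P))
snap('side','fin_side.png'); p,_,_=snap('top'); cv2.imwrite('pics/fin_top.png',cv2.resize(p[100:300,100:380,::-1],None,fx=2.8,fy=2.8))
E
```

```text
[393.25759741 352.89381307 332.32028137] yaw 168.4109026223061 [ 0.55291597 -0.20608582 -0.36801794] [-0.02651819  0.04479636  0.02614765] 0.4985115200988651
bar 260 ((544.6539916992188, 158.4072723388672), (146.96812438964844, 14.079963684082031), 83.25283813476562)
key 78.77579387030286 734 ((392.621337890625, 353.3913879394531), (8.881513595581055, 28.63470458984375), 78.77062225341797)
gauge 80.15765593720015 390 ((445.83203125, 342.5452575683594), (4.78033971786499, 28.758914947509766), 78.4100341796875)
```

View pics/fin_side.png

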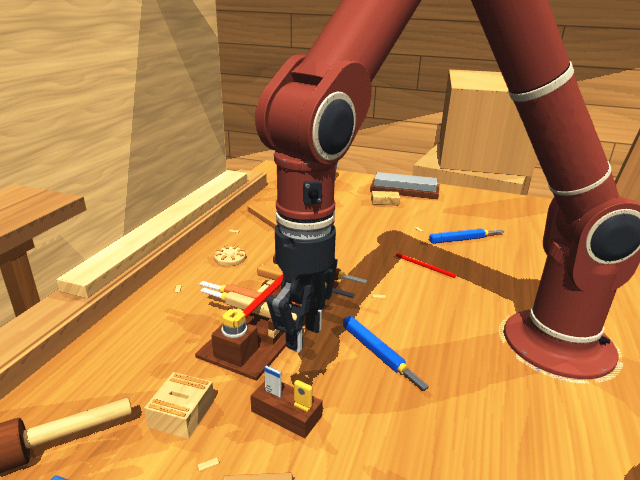

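View pics/fin_top.png

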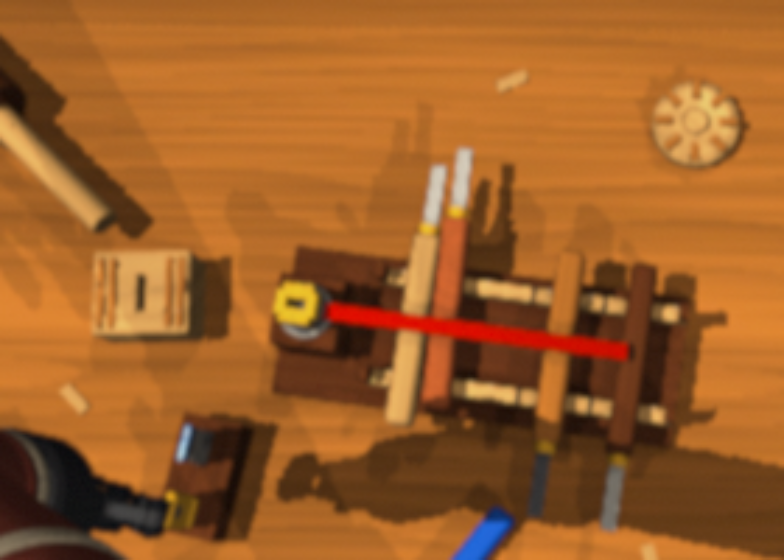

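The final views show all four handles across both rails with the red bar closed over them. The key and gauge stand in their slots at the expected heights (78.8 and 80.2 mm), and the rosette is in place.

```bash
python3 -c "
from station import bot
print(bot.hand_in())"
```

```text
the job is handed in; nothing more can be done
None
```

The job is handed in at about 68 s: all four gouges are on the rack, the gauge is at the bottom of its slot, the bar is locked over the gouges, the key is back home in its stand and the rosette is untouched; the red-brown gouge was knocked against the pale one during the run, and I left it there because it still lay level across both rails.

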